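# Load the slide paddle and hold the staining chamber's lid at the mark

## Robot

A 6-joint arm with a two-finger parallel gripper is mounted at the origin on the work surface. World frame = base frame: x ahead of the robot, y to its left, z up, the work surface at z = 0. Lengths are in m, angles in rad, forces in N, time in s.
With the tool pointing down it reaches from about 0.25 to 0.725 m from the base axis. Payload 4 kg.
Tool frame: the origin (TCP) lies midway between the tips of the shut fingers; the grasp point (between the pads) lies 19 mm behind it; z points along the fingers, y is the direction in which the jaws open and shut (so a half turn about z gives the same grasp; the last joint's range is limited). The gripper opens to 85 mm and grips with 20 to 120 N. Pads are 22 mm wide; open, the fingers measure 114 mm over their backs; the gripper's body (76 mm by 85 mm) begins 54 mm behind the grasp point. The pads swing forward as they close: fully open they stand 13 mm farther back than shut.
Start: joints at [-1.261, 0.241, 0.005, 1.335, 0, 1.571], TCP at [0.152, -0.476, 0.197] pointing down, gripper open.
Joint ranges: [-2.72, 2.72], [-1.05, 1.87], [-1.09, 1.28], [-1.99, 2.15], [-1.42, 1.44], [-3.14, 3.14]. Speed limits (rad/s): [2.79, 2.79, 3.14, 3.14, 3.14, 3.14].

## Interface

Orientations are given as a unit quaternion [x, y, z, w].
In Python, from workcell import bot gives the robot as it stands.
- The arm moves only by the shell command python3 -m inch 'ROWS'. ROWS is JSON, a list of rows, each a list of 5 numbers: the shift along the tool's x, y, z scaled (see below), then the turn about the tool's z scaled (see below), then the closure, from 0 (fully open) to 1 (shut). A call has 1 to 10 rows; each row is the pose to reach, as a shift and turn from the pose commanded when the call began, along the tool's axes at that moment; what a row does not reach only later rows make up. The controller multiplies each number of a shift by 100 cm and each number of a turn by 120 degrees. A row lasts 1/8 s, in which the tool goes at most 62.5 mm and 10.7 degrees, less where a joint would pass 70% of its speed; a pose out of reach is approached as far as the arm can. A call with a number of a shift or a turn outside -1 to 1 is refused whole. A call with a gripper value outside its range is refused whole. The fingers move at their own pace and stop on an object; the grip force is fixed at half the most. Time passes only in rows, so rows that repeat a pose let the fingers close. It gives the time, the measured TCP pose, the force and the opening at its end, in the units of the state.
- bot.get_obs(): the state, without advancing time (a new reading comes with each control period).
- bot.camera(name): name is "side" or "top" or "wrist"; returns the picture (420x560x3 uint8, red, green, blue); there is no depth.
- bot.calibration(name): a dict with "intrinsics" (3x3 intrinsics, pixels), "k1" (the pictures are not rectified: a ray, as slopes to the right and down, at radius r is drawn at 1 + k1 r^2 times it, then the intrinsics apply), "xyz" and "attitude" of the camera in the world; the wrist camera has in their place "tool_from_camera" (4x4, takes a point from camera to tool coordinates, whose origin is the TCP and whose axes are the flange's). Camera axes: x right, y down, z forward; pixel columns grow to the right and rows downward; lengths in m; the calibration is good to about 2 mm. A picture is of the moment at which its call begins: read the wrist's pose just before it. calibration takes no time and is no camera call.
- bot.job_done(): hands the job in, once; it reports no verdict.
Trained networks look in the newest picture that a camera, given by its name, has taken for a name from the list of things; names that differ only in an ending like _2 or _b are one class to them, and where a whole thing is asked for, a point or a joint stands for the part that bears it (a point fixed in the world has none). Each returns a list of dicts, best first, with "score" (0 to 1); they miss things now and then, are a little off and sometimes report something else, mostly with a low value. They report only what shows in the picture. A call takes as long as a camera call. They do not tell look-alikes from the thing itself.
- bot.masks_of(camera, target): "pixels" (420x560 bool, what is visible of it) and "extent" ([left, top, width, height] as shares, 0 to 1, of the picture: columns of its width, rows of its height, round what is visible of it).
- bot.spot_point(camera, target): "point" ([column, row] as shares, 0 to 1, of the picture: columns of its width, rows of its height: a listed point, or the origin of a listed thing).
The state is a dict: "clock": time; "joint_pos": joint angles; "joint_vel": joint speeds; "tau": joint torques, N m; "eef_pos": TCP position; "tool_rot": TCP orientation; "ft_force": force on the tool from outside, world axes, zero at the start; "ft_torque": the same for the moment, N m; "grip_width": finger opening in m.
Only numpy, scipy, OpenCV 4.12 (cv2) and the standard library are available. Lean on these libraries where they do the work, as an engineer would, in place of code of your own. Each camera call takes 0.05 s, during which the arm holds its last target.

## Task

Slide the flat slide paddle, blade first, through the slot in the front of the staining chamber until its handle's shoulder is up against the front, and let go of it. Then lift the chamber's sprung lid by its bar handle until the lid is in line with the pointer arm set on its side, and hold it there for a colleague to pipette: finish while still holding the lid. Leave the pointer and everything else on the bench as they are.

Things in the scene. Friction and masses are not known exactly. Their poses are not given: they have to be found in the camera images.
- paddle: Flat paddle on the bench: bright metal blade 100 long, 60 wide, 4 thick, with a glass slide on it, and a black square handle 110 long, 22 wide, 22 high; about 180 g. Blade and handle are flush below. Origin: underside, centred, at the shoulder where blade meets handle; x points to the blade tip (tip at +100, handle end at -110, balance point at +13), z up.
- chamber: Staining chamber, fixed: grey box 220 (x, front to hinge) by 200 (y), walls up to z = 85, closed by a clear lid 8 thick in a white frame. Origin: centre of its underside; -x is its front, a flat face at x = -110 with the slot in it.
- slot (a point): Middle of the slot's lower edge, on the front face (chamber x = -110, y = 0, z = 35), axes as the chamber's. Slot 68 wide, 8 high (z = 35 to 43). Behind it the blade slides along +x on a floor level with the edge, between guide rails 68 apart. The handle is too high for the slot: fully home, the paddle's origin is here, its x along +x; it stays by itself with the handle jutting out.
- lid (a joint): Angle of the lid, rad: 0 closed, grows as it opens, up to 1.5. A spring and its own weight (lid 0.4 kg) shut it: lifting at the bar takes 4 to 8 N, more the wider it is open; it falls shut if let go.
- lid_handle (a point): Middle of the lid's bar handle: a round steel bar 12 thick, 100 long along the chamber's y, held 35 over the lid's top (free gap beneath it 29) by a post at each end. Closed it is at x = -80, y = 0, z = 128 in the chamber's frame. Axes turn with the lid.
- lid_hinge (a point): Point on the hinge axis of the lid, at x = 110, y = 0, z = 85 in the chamber's frame; the axis runs along the chamber's y, and a positive turn about +y opens the lid. Handle bar is 190 in front of it and 43 over it. Axes turn with the lid.
- lid_corner (a point): Corner of the lid at its front on the pointer's side (x = -200, y = 100 from the hinge point, at mid thickness). x axis runs along the lid from front to hinge.
- index (a joint): Angle at which the pointer arm is set, rad, on the same axis and the same zero as the lid (0.4 to 0.75): the lid is at the mark when joint lid equals joint index. It stays by friction: do not touch it.
- index_tip (a point): Point near the end of the pointer arm, a thin dark steel arm 4 wide, 6 thick, from the hinge, outside the chamber's +y side (113 from the middle). It lies 200 from the hinge axis (the conical end goes on 18 more), beside lid_corner when the lid is at the mark. A steel bow of radius 150 with 0.1 rad ticks stands just inside the arm. x runs along the arm to the hinge.
- bottle: Bystander, loose: capped clear reagent bottle, 64 across, 130 high. Origin: underside, centre. Not to be moved.
- dish: Bystander, loose: lidded glass petri dish, 88 across, 18 high. Origin: underside, centre. Not to be moved.
- rack: Bystander, loose: green tube rack block, 90 x 140, 50 high. Origin: underside, centre. Not to be moved.
- pen_cup: Bystander, loose: glass beaker with three pens, 76 across, 90 high, pens to 150. Origin: underside, centre. Not to be moved.
- jar: Bystander, loose: amber jar with white cap, 72 across, 85 high. Origin: underside, centre. Not to be moved.
- pipette: Bystander, loose: hand pipette lying flat, 290 long along its x, 30 wide, 26 high. Origin: underside, centre. Not to be moved.
- tip_box: Bystander, loose: closed grey tip box, 85 x 120, 60 high. Origin: underside, centre. Not to be moved.
Mind the look-alikes: they are no part of the job. Several things look just like the paddle: the one meant starts farthest to the robot's right.

How it is judged:
By the outcome, as a careful person would: the job done as asked, in the order asked, and still so for the second after the job is handed in, while the arm keeps its last pose, push and grip.
It also fails if it takes over 54 s, if anything falls off the work surface, if the arm or the gripper's body presses on something with over 40 N, if the wrist force passes 120 N, or if a joint passes its speed limit or range.

## Working session

There is one attempt and no reset: what is moved stays moved. The work goes in short steps, Python scripts to look and compute and a shell command to move; the robot and the scene stay as the last step left them, time stands still between calls to the robot, and variables do not carry over. Pictures are saved under pics/ and viewed, and the job is handed in when it is done.

```bash
ls; mkdir -p pics
python3 - <<'E'
from workcell import bot
import cv2
o=bot.get_obs(); print({k:(v if not hasattr(v,'round') else v) for k,v in o.items()})
for n in ("side","top","wrist"):
    im=bot.camera(n); cv2.imwrite(f"pics/{n}0.png",im[:,:,::-1]); print(n,bot.calibration(n))
E
```

```text
pics
{'clock': 0.0, 'joint_pos': array([-1.26098332e+00,  2.41444868e-01,  3.71339346e-03,  1.33521208e+00,
       -7.41116338e-06,  1.57079858e+00]), 'joint_vel': array([ 0.00065902, -0.00056994,  0.00121497, -0.00038684, -0.00058692,
        0.00226814]), 'tau': array([ 1.19044907e-03, -3.72318113e+01,  2.52408975e+01,  1.70930894e-02,
       -4.03901970e-05, -5.60976460e-06]), 'eef_pos': array([ 0.15221928, -0.47551315,  0.19589299]), 'tool_rot': array([ 9.88025564e-01,  1.54286523e-01, -1.69307547e-04, -1.06018456e-03]), 'ft_force': array([-0.76806251, -0.30351906,  0.72015477]), 'ft_torque': array([-0.0061612 ,  0.04408991,  0.02386012]), 'grip_width': 0.08527143187746598}
side {'intrinsics': array([[384.44447884,   0.        , 277.35494838],
       [  0.        , 384.44447884, 209.2189961 ],
       [  0.        ,   0.        ,   1.        ]]), 'k1': -0.09215506186465673, 'xyz': array([0.34577078, 0.82707542, 0.89186506]), 'attitude': array([-0.12343601,  0.9135834 , -0.38505304,  0.04316346])}
top {'intrinsics': array([[488.03502786,   0.        , 279.41633327],
       [  0.        , 488.03502786, 206.72355569],
       [  0.        ,   0.        ,   1.        ]]), 'k1': -0.13782406485997956, 'xyz': array([0.37936714, 0.06625176, 1.54918189]), 'attitude': array([ 0.71382682, -0.69864857,  0.03388711, -0.03454146])}
wrist {'intrinsics': array([[313.88055996,   0.        , 280.81604179],
       [  0.        , 313.88055996, 211.0017949 ],
       [  0.        ,   0.        ,   1.        ]]), 'k1': -0.02024771991523289, 'tool_from_camera': array([[ 3.59059507e-04, -9.62930723e-01, -2.69748573e-01,
         6.85491943e-02],
       [ 9.99999853e-01,  2.36258204e-04,  4.87710351e-04,
        -3.86583686e-04],
       [-4.05900968e-04, -2.69748709e-01,  9.62930667e-01,
        -1.76440363e-01],
       [ 0.00000000e+00,  0.00000000e+00,  0.00000000e+00,
         1.00000000e+00]])}
```

View pics/top0.png

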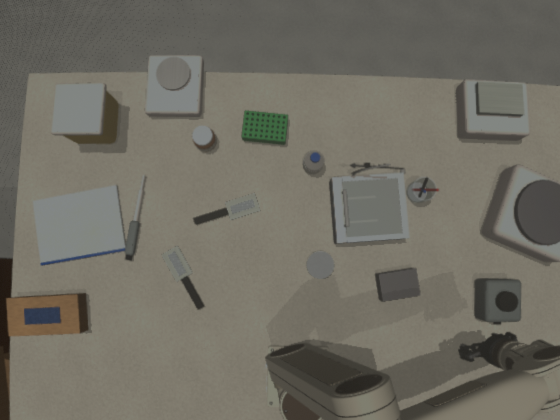

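View pics/side0.png

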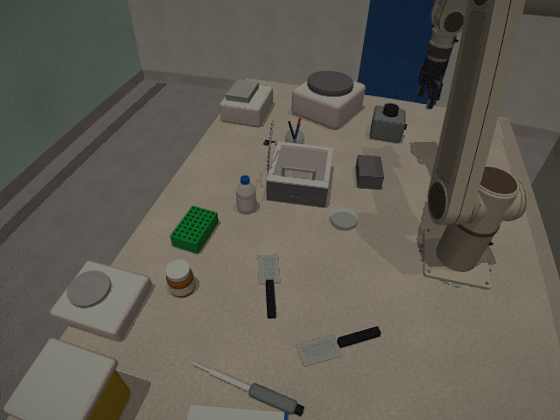

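View pics/wrist0.png

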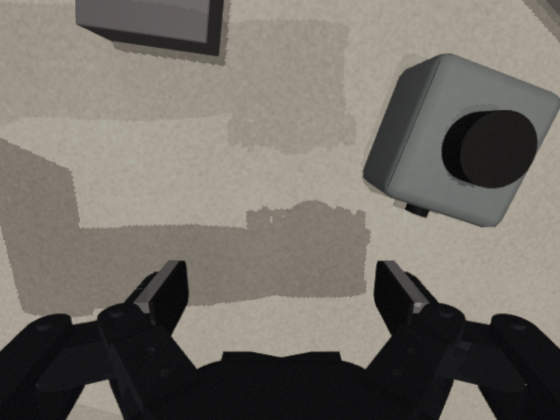

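```bash
cat > h.py <<'E'
import numpy as np, cv2
from scipy.spatial.transform import Rotation as R
from workcell import bot
def cam(name,obs=None):
    c=bot.calibration(name); K=np.array(c['intrinsics']); k1=c['k1']
    if name=='wrist':
        o=obs or bot.get_obs(); T=np.eye(4); T[:3,:3]=R.from_quat(o['tool_rot']).as_matrix(); T[:3,3]=o['eef_pos']
        M=T@np.array(c['tool_from_camera'])
        return K,k1,M[:3,:3],M[:3,3]
    return K,k1,R.from_quat(c['attitude']).as_matrix(),np.array(c['xyz'])
def proj(C,P):
    K,k1,Rm,t=C; p=(np.atleast_2d(P)-t)@Rm; s=p[:,:2]/p[:,2:]
    s=s*(1+k1*(s**2).sum(1,keepdims=True)); return s@K[:2,:2].T+K[:2,2]
def ray(C,px):
    K,k1,Rm,t=C; px=np.atleast_2d(np.array(px,float))
    s=cv2.undistortPoints(px[:,None],K,np.array([k1,0,0,0,0.]))[:,0]
    d=np.c_[s,np.ones(len(s))]@Rm.T
    return t,d
def onz(C,px,z):
    t,d=ray(C,px); return t+d*((z-t[2])/d[:,2])[:,None]
def tri(obs):  # list of (C,px)
    A=np.zeros((3,3));b=np.zeros(3)
    for C,px in obs:
        t,d=ray(C,px); d=d[0]/np.linalg.norm(d[0]); Q=np.eye(3)-np.outer(d,d); A+=Q;b+=Q@t
    return np.linalg.solve(A,b)
E
python3 - <<'E'
from h import *
W=np.array([560,420])
for n in ("top","side"):
    im=bot.camera(n); C=cam(n)
    for t in ("paddle","chamber","lid_handle","slot","lid_corner","index_tip","lid_hinge"):
        for r in bot.spot_point(n,t)[:4]:
            px=np.array(r['point'])*W; z={'paddle':0,'chamber':0,'lid_handle':.128,'slot':.035,'lid_corner':.089,'lid_hinge':.085}.get(t,.15)
            print(n,t,round(r['score'],2),px.round(1),onz(C,px,z)[0].round(3))
    for r in bot.masks_of(n,"paddle")[:5]: print(n,'mask',round(r['score'],2),(np.array(r['extent'])*np.r_[W,W]).round())
im=cv2.imread('pics/top0.png'); a=im[150:330,120:320]; b=im[130:270,310:460]
cv2.imwrite('pics/c1.png',cv2.resize(a,None,fx=4,fy=3.3*4/3.3*0.83,interpolation=3)[:600])
cv2.imwrite('pics/c2.png',cv2.resize(b,None,fx=4.2,fy=4.2,interpolation=3))
im=cv2.imread('pics/side0.png'); cv2.imwrite('pics/c3.png',cv2.resize(im[80:230,220:400],None,fx=4,fy=4,interpolation=3))
E
```

```text
top paddle 0.89 [182.4 278.3] [0.295 0.372 0.   ]
top paddle 0.56 [227.8 212. ] [0.509 0.234 0.   ]
top paddle 0.25 [312.  165.6] [ 0.665 -0.033  0.   ]
top chamber 0.64 [363.7 211.1] [ 0.522 -0.201  0.   ]
top lid_handle 0.82 [342.3 204.3] [ 0.529 -0.115  0.128]
top slot 0.93 [331.2 214.4] [ 0.506 -0.093  0.035]
top slot 0.52 [267.  128.5] [0.775 0.114 0.035]
top lid_corner 0.94 [338.1 175.2] [ 0.621 -0.107  0.089]
top lid_corner 0.19 [344.4 204.2] [ 0.533 -0.127  0.089]
top index_tip 0.67 [405.5 203.6] [ 0.532 -0.298  0.15 ]
top index_tip 0.4 [356.4 164.5] [ 0.644 -0.153  0.15 ]
top index_tip 0.22 [265.3 127.7] [0.748 0.115 0.15 ]
top lid_hinge 0.88 [403.6 204. ] [ 0.538 -0.309  0.085]
top mask 0.93 [193. 195.  65.  29.]
top mask 0.9 [163. 246.  39.  63.]
side paddle 0.83 [267.6 289.8] [0.511 0.256 0.   ]
side paddle 0.63 [338.7 344.8] [0.298 0.365 0.   ]
side chamber 0.8 [299.1 185.6] [ 0.524 -0.193 -0.   ]
side lid_handle 0.82 [301.6 173.4] [ 0.504 -0.106  0.128]
side slot 0.56 [296.8 193.9] [ 0.515 -0.109  0.035]
side lid_corner 0.56 [264.5 177.1] [ 0.624 -0.101  0.089]
side index_tip 0.4 [268.1 143. ] [ 0.642 -0.206  0.15 ]
side lid_hinge 0.93 [305.6 145.5] [ 0.533 -0.319  0.085]
side lid_hinge 0.54 [184.3 287.7] [0.697 0.362 0.085]
side mask 0.79 [253. 259.  27.  61.]
side mask 0.66 [265. 141.  69.  67.]
```

View pics/c1.png

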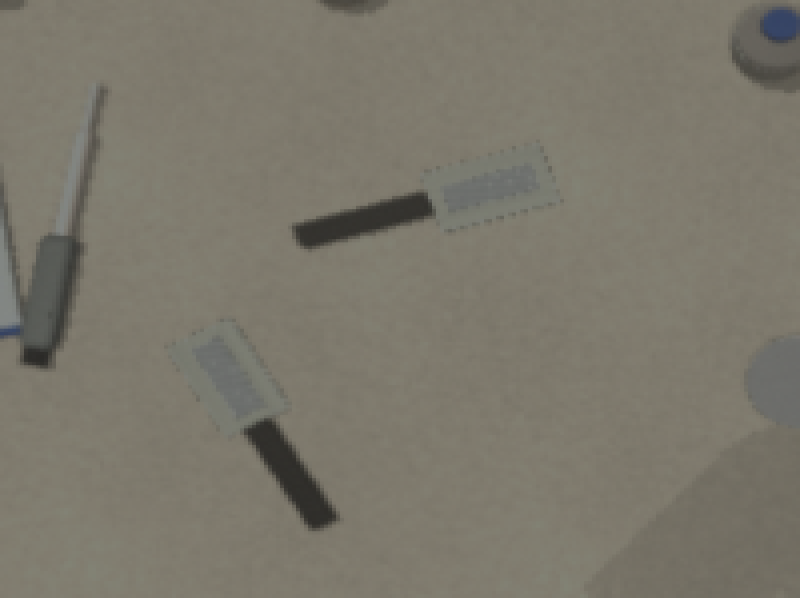

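View pics/c2.png

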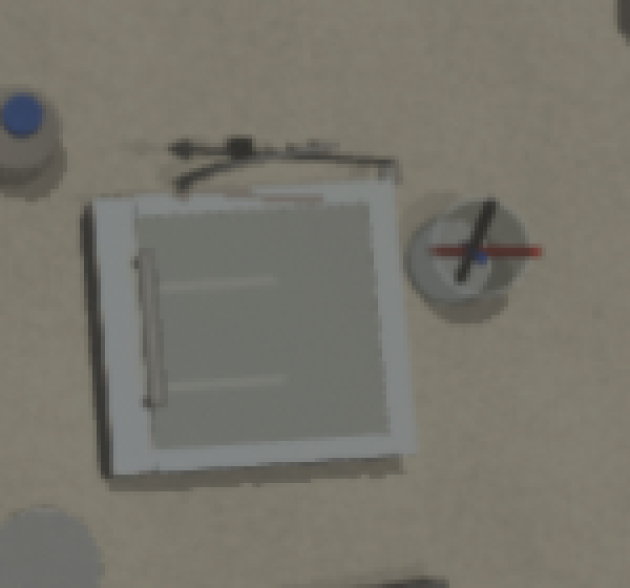

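View pics/c3.png

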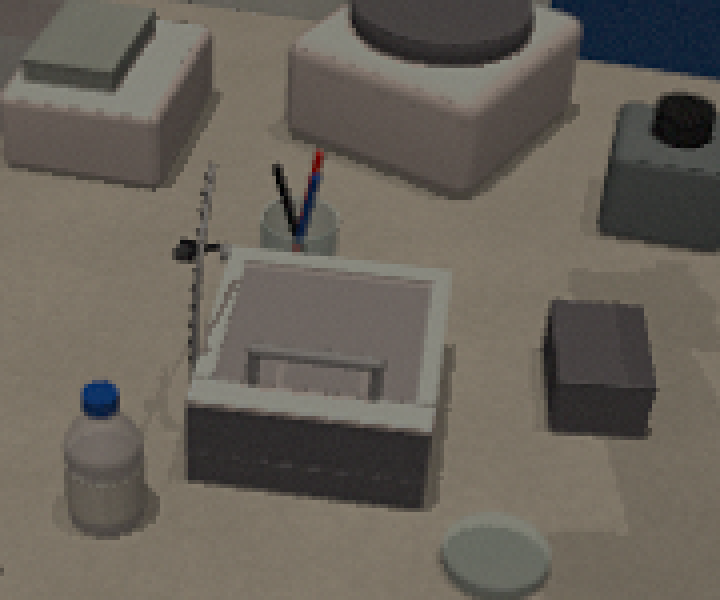

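```bash
cat >> h.py <<'E'
def heading(o=None):
    o=o or bot.get_obs(); x=R.from_quat(o['tool_rot']).as_matrix()[:,0]; return np.degrees(np.arctan2(x[1],x[0]))
def go(p,head=None,o=None):
    o=o or bot.get_obs(); M=R.from_quat(o['tool_rot']).as_matrix()
    s=M.T@(np.array(p)-o['eef_pos']); h=heading(o)
    print('pos',o['eef_pos'].round(4),'head',round(h,2),'shift',s.round(4),'dist',np.linalg.norm(s).round(3), 'turn(shortest)',None if head is None else round(-((head-h+180)%360-180)/120,4))
E
python3 - <<'E'
from h import *
im=bot.camera('top'); C=cam('top')
for r in bot.masks_of('top','paddle')[:2]:
    ys,xs=np.nonzero(r['pixels']); P=onz(C,np.c_[xs,ys],0.01)[:,:2]
    rect=cv2.minAreaRect((P*1000).astype(np.float32)); w=np.linalg.svd(P-P.mean(0),full_matrices=False)[2][0]
    print(P.mean(0).round(3),rect,np.degrees(np.arctan2(w[1],w[0])))
go([0.495,0.29,0.25],-80)
E
```

```text
[0.314 0.373] ((295.19464111328125, 362.67584228515625), (208.44430541992188, 63.23257064819336), 30.046159744262695) -149.26872307211286
[0.518 0.219] ((509.9324951171875, 240.05422973632812), (62.60390853881836, 212.9168701171875), 19.76495933532715) -71.6754338971752
pos [ 0.1524 -0.4762  0.1968] head 17.75 shift [ 0.5598 -0.6253 -0.0532] dist 0.841 turn(shortest) 0.8146
```

```bash
python3 -m inch '[[0,0,-0.053,-0.1,0],[0.13,-0.14,-0.053,-0.2,0],[0.2,-0.22,-0.053,-0.3,0],[0.28,-0.31,-0.053,-0.4,0],[0.35,-0.39,-0.053,-0.5,0],[0.42,-0.47,-0.053,-0.6,0],[0.49,-0.55,-0.053,-0.7,0],[0.56,-0.625,-0.053,-0.8,0],[0.56,-0.625,-0.053,-0.85,0],[0.56,-0.625,-0.053,-0.85,0]]'
python3 - <<'E'
from h import *
o=bot.get_obs(); print(o['joint_pos'].round(3)); go([.495,.29,.25],-71)
E
```

```text
clock: 2.4
eef_pos: [0.3831, 0.0392, 0.2502]
tool_rot: [0.5, 0.866, 0.0, 0.001]
ft_force: [0.5, -1.0, -0.4]
grip_width: 0.0854
[ 0.102 -0.009 -0.143  1.435 -0.     1.15 ]
pos [0.3831 0.0392 0.2502] head 119.98 shift [0.1613 0.2222 0.0004] dist 0.275 turn(shortest) -1.4085
```

```bash
python3 -m inch '[[0.16,0.222,0,-0.1,0],[0.16,0.222,0,-0.2,0],[0.16,0.222,0,-0.3,0],[0.16,0.222,0,-0.4,0],[0.16,0.222,0,-0.5,0],[0.16,0.222,0,-0.6,0],[0.16,0.222,0,-0.7,0],[0.16,0.222,0,-0.8,0],[0.16,0.222,0,-0.85,0],[0.16,0.222,0,-0.85,0]]'
python3 - <<'E'
from h import *
o=bot.get_obs(); print(o['joint_pos'].round(3)); go([.49,.294,.25],-71)
E
```

```text
clock: 3.65
eef_pos: [0.4958, 0.2862, 0.2497]
tool_rot: [-0.358, 0.934, -0.0, -0.0]
ft_force: [1.0, 0.2, -0.7]
grip_width: 0.0853
[ 0.524  0.376  0.329  1.524  0.    -0.209]
pos [0.4958 0.2862 0.2497] head -138.04 shift [-0.0009  0.0097 -0.0003] dist 0.01 turn(shortest) -0.5587
```

```bash
python3 -m inch '[[0,0,0,-0.1,0],[0,0,0,-0.2,0],[0,0,0,-0.3,0],[0,0,0,-0.4,0],[0,0,0,-0.5,0],[0,0,0,-0.56,0],[0,0,0,-0.56,0],[0,0,0,-0.56,0]]'
python3 - <<'E'
from h import *
o=bot.get_obs(); print(o['joint_pos'].round(3)); go([.49,.294,.15],-71)
im=bot.camera('wrist'); cv2.imwrite('pics/w1.png',im[:,:,::-1])
im=bot.camera('top'); cv2.imwrite('pics/t1.png',im[:,:,::-1])
E
```

```text
clock: 4.65
eef_pos: [0.4958, 0.2862, 0.2497]
tool_rot: [0.814, -0.581, -0.0, 0.0]
ft_force: [-0.7, 0.4, -0.8]
grip_width: 0.0856
[ 0.523  0.376  0.329  1.524  0.    -1.377]
pos [0.4958 0.2862 0.2497] head -71.09 shift [-0.0093  0.0029  0.0997] dist 0.1 turn(shortest) -0.0007
```

View pics/w1.png

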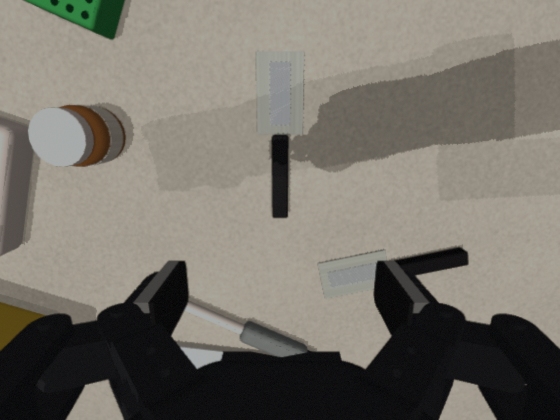

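View pics/t1.png

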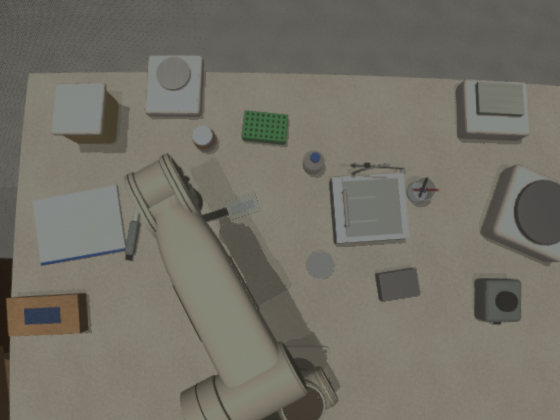

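Run:
```python
from h import *
im=cv2.imread('pics/w1.png'); o=bot.get_obs(); C=cam('wrist',o)
g=im.max(2); m=np.zeros_like(g); m[125:225,255:305]=(g[125:225,255:305]<45)*1
n,l,s,c=cv2.connectedComponentsWithStats(m); i=1+s[1:,4].argmax(); print(s[i])
ys,xs=np.nonzero(l==i); P=onz(C,np.c_[xs,ys],0.022)[:,:2]*1000
print(cv2.minAreaRect(P.astype(np.float32)),np.round(cv2.boxPoints(cv2.minAreaRect(P.astype(np.float32)))))
for rr in range(135,220,8):
    q=xs[ys==rr]; print(rr,q.min(),q.max(),end='; ')
cv2.imwrite('pics/c4.png',cv2.resize(im[40:230,220:340],None,fx=4,fy=3.1,interpolation=3)[:590])
```

```text
[ 272  135   16   82 1244]
((497.69793701171875, 285.822998046875), (19.195457458496094, 105.97592163085938), 19.22552490234375) [[471. 333.]
 [506. 233.]
 [524. 239.]
 [489. 339.]]
135 274 286; 143 272 287; 151 272 287; 159 272 287; 167 273 287; 175 273 287; 183 273 287; 191 273 287; 199 273 287; 207 273 287; 215 273 286;
```

View pics/c4.png

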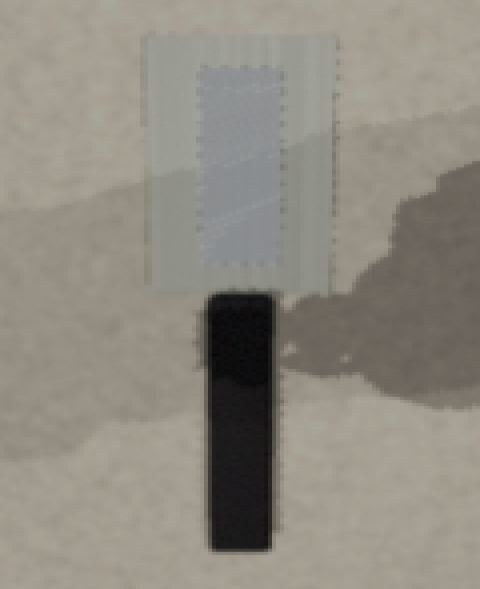

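Run:
```python
from h import *
go([.493,.300,.004],-70.8); go([.493,.300,.06],-70.8)
```

```text
pos [0.4958 0.2862 0.2497] head -71.09 shift [-0.014  -0.0019  0.2457] dist 0.246 turn(shortest) -0.0024
pos [0.4958 0.2862 0.2497] head -71.09 shift [-0.014  -0.0019  0.1897] dist 0.19 turn(shortest) -0.0024
```

```bash
python3 -m inch '[[-0.014,-0.002,0.06,-0.002,0],[-0.014,-0.002,0.12,-0.002,0],[-0.014,-0.002,0.16,-0.002,0],[-0.014,-0.002,0.19,-0.002,0],[-0.014,-0.002,0.21,-0.002,0],[-0.014,-0.002,0.228,-0.002,0],[-0.014,-0.002,0.238,-0.002,0],[-0.014,-0.002,0.245,-0.002,0],[-0.014,-0.002,0.245,-0.002,0],[-0.014,-0.002,0.245,-0.002,0]]'
python3 - <<'E'
from h import *
im=bot.camera('wrist'); cv2.imwrite('pics/w2.png',im[:,:,::-1])
E
```

```text
clock: 6.0
eef_pos: [0.4937, 0.3004, 0.0055]
tool_rot: [0.815, -0.579, 0.0, -0.001]
ft_force: [-0.2, 0.2, -0.3]
grip_width: 0.0849
```

View pics/w2.png

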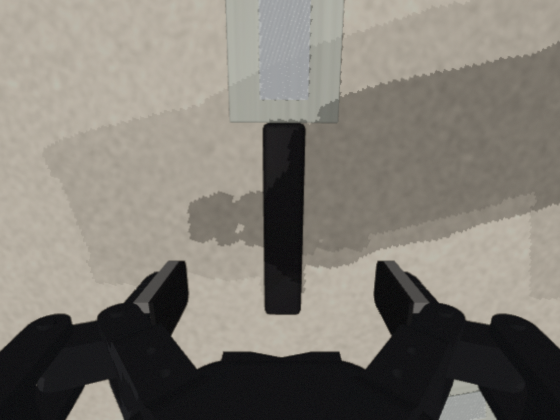

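Run:
```python
from h import *
o=bot.get_obs();C=cam('wrist',o); 
print('end',onz(C,[[264,313],[303,313]],.022), 'shoulder',onz(C,[[265,123],[305,123]],.022),onz(C,[[231,122],[339,122]],.004))
M=R.from_quat(o['tool_rot']).as_matrix()
f=lambda P:((P-o['eef_pos'])@M).round(4)
for px,z in (([[264,313],[303,313]],.022),([[265,123],[305,123]],.022),([[231,122],[339,122]],.004)): print(f(onz(C,px,z)))
```

```text
end [[0.49050467 0.34027821 0.022     ]
 [0.46900933 0.33277584 0.022     ]] shoulder [[0.52370141 0.23878611 0.022     ]
 [0.50512878 0.23231288 0.022     ]] [[0.54229055 0.24465814 0.004     ]
 [0.48652171 0.2252208  0.004     ]]
[[-0.0387 -0.0101 -0.0163]
 [-0.0387  0.0127 -0.0164]]
[[ 0.0681 -0.0081 -0.0164]
 [ 0.0681  0.0116 -0.0164]]
[[ 0.0686 -0.0275  0.0016]
 [ 0.0687  0.0315  0.0016]]
```

```bash
python3 -m inch '[[0,0.001,0,0,1],[0,0.001,0,0,1],[0,0.001,0,0,1],[0,0.001,0,0,1],[0,0.001,0,0,1],[0,0.001,0,0,1]]'; python3 -m inch '[[0,0,-0.005,0,1],[0,0,-0.015,0,1],[0,0,-0.03,0,1],[0,0,-0.05,0,1],[0,0,-0.07,0,1],[0,0,-0.08,0,1],[0,0,-0.08,0,1]]';python3 - <<'E'
from h import *
im=bot.camera('wrist'); cv2.imwrite('pics/w3.png',im[:,:,::-1])
im=bot.camera('side'); cv2.imwrite('pics/s3.png',cv2.resize(im[80:360,180:420,::-1],None,fx=2.1,fy=2.1,interpolation=3))
E
```

```text
clock: 6.8
eef_pos: [0.4922, 0.2997, 0.0048]
tool_rot: [0.815, -0.579, 0.0, 0.0]
ft_force: [0.4, -0.3, -0.5]
grip_width: -0.0002
clock: 7.68
eef_pos: [0.493, 0.3002, 0.0862]
tool_rot: [0.815, -0.579, 0.001, -0.001]
ft_force: [0.9, 0.1, -0.9]
grip_width: 0.0001
```

View pics/w3.png

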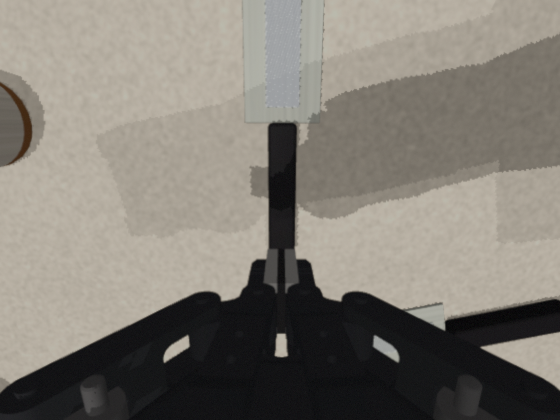

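View pics/s3.png

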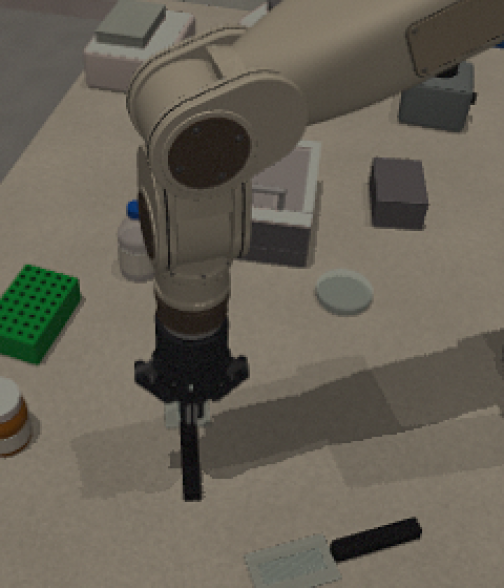

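Run:
```python
from h import *
o=bot.get_obs();C=cam('wrist',o)
for px,z in (([[268,124],[297,124]],.022),([[245,122],[321,122]],.004)): print(onz(C,px,z).round(4))
M=R.from_quat(o['tool_rot']).as_matrix()
for x in (-.011,0,.011):
  for z in (0,-.019,-.03,-.073): print(x,z,proj(C,o['eef_pos']+M@[x,0,z]).round(0))
im=bot.camera('wrist'); cv2.imwrite('pics/c5.png',cv2.resize(im[110:350,160:400,::-1],None,fx=2.5,fy=2.5,interpolation=3))
```

```text
[[0.5232 0.239  0.022 ]
 [0.5031 0.2319 0.022 ]]
[[0.5414 0.2437 0.004 ]
 [0.4848 0.224  0.004 ]]
-0.011 0 [[281. 258.]]
-0.011 -0.019 [[281. 272.]]
-0.011 -0.03 [[281. 282.]]
-0.011 -0.073 [[282. 336.]]
0 0 [[281. 241.]]
0 -0.019 [[281. 253.]]
0 -0.03 [[281. 262.]]
0 -0.073 [[282. 311.]]
0.011 0 [[281. 223.]]
0.011 -0.019 [[281. 234.]]
0.011 -0.03 [[281. 242.]]
0.011 -0.073 [[282. 284.]]
```

View pics/c5.png

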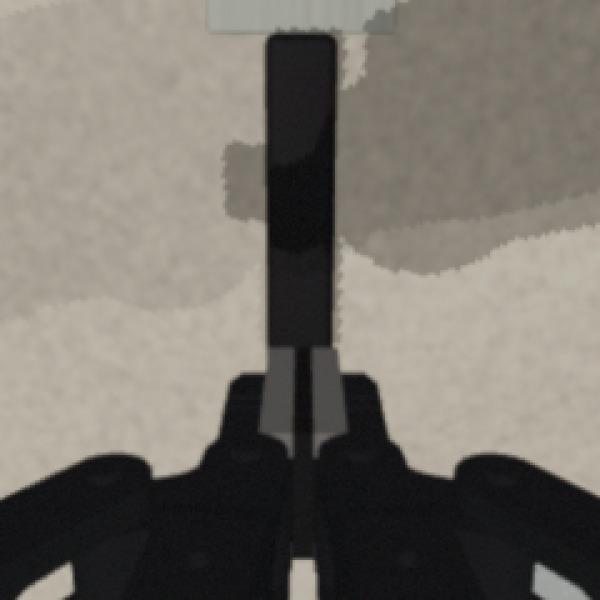

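Run:
```python
from h import *
o=bot.get_obs();C=cam('side'); im=bot.camera('side').copy()
for z in (0,.03,.05): print(z,proj(C,o['eef_pos']+[0,0,z]))
x0,y0=200,200
a=cv2.resize(im[y0:330,x0:340,::-1],None,fx=4.5,fy=4.5,interpolation=3)
for z,c in ((0,(0,0,255)),(.03,(0,255,0)),(.05,(255,0,0))):
    p=(proj(C,o['eef_pos']+[0,0,z])[0]-[x0,y0])*4.5; cv2.drawMarker(a,tuple(int(v) for v in p),c,1,14)
cv2.imwrite('pics/c6.png',a)
```

```text
0 [[270.38849983 286.81361206]]
0.03 [[270.42649568 279.82784209]]
0.05 [[270.45307275 274.98598395]]
```

View pics/c6.png

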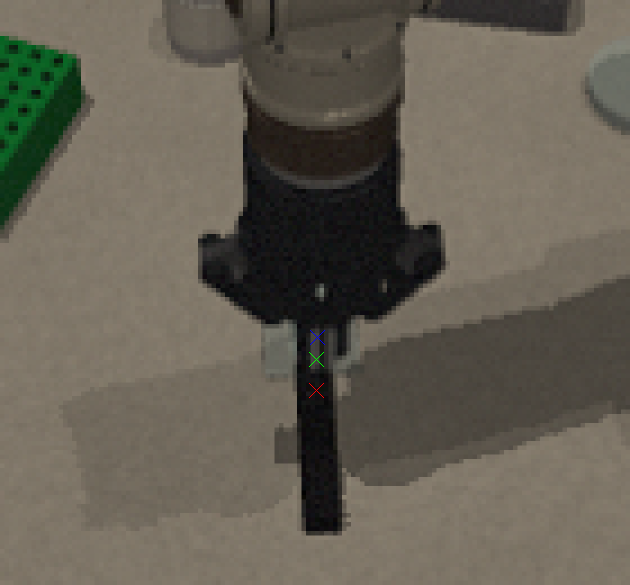

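```bash
python3 -m inch '[[0,0.001,0.03,0,0],[0,0.001,0.06,0,0],[0,0.001,0.08,0,0],[0,0.001,0.08,0,0],[0,0.001,0.08,0,0],[0,0.001,0.09,0,0],[0,0.001,0.095,0,0],[0,0.001,0.1,0,0],[0,0.001,0.1,0,0]]';python3 - <<'E'
from h import *
o=bot.get_obs();C=cam('side'); im=bot.camera('side').copy()
x0,y0=200,200
a=cv2.resize(im[y0:330,x0:340,::-1],None,fx=4.5,fy=4.5,interpolation=3)
for z,c in ((0,(0,0,255)),(.03,(0,255,0)),(.05,(255,0,0))):
    p=(proj(C,o['eef_pos']+[0,0,z])[0]-[x0,y0])*4.5; cv2.drawMarker(a,tuple(int(v) for v in p),c,1,14)
cv2.imwrite('pics/c7.png',a)
E
```

```text
clock: 9.0
eef_pos: [0.4908, 0.2992, -0.0157]
tool_rot: [0.815, -0.579, -0.0, 0.0]
ft_force: [-1.1, -0.4, 0.1]
grip_width: 0.0854
```

View pics/c7.png

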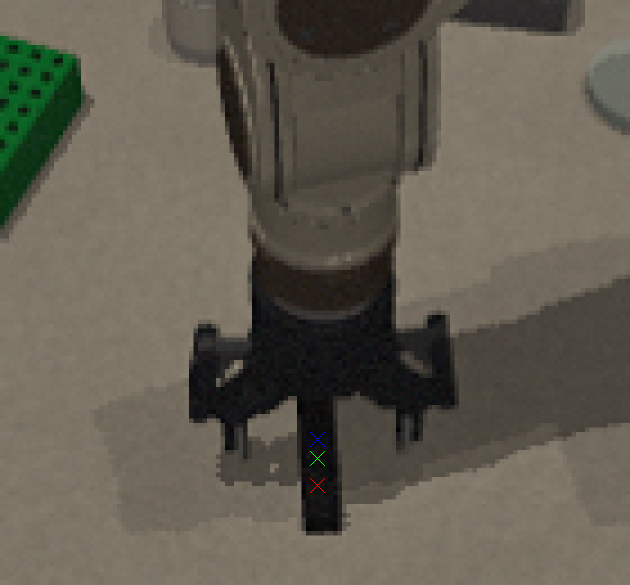

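```bash
python3 -m inch '[[0,0,0.004,0,0],[0,0,0.008,0,0],[0,0,0.012,0,0],[0,0,0.014,0,0],[0,0,0.014,0,0]]'; python3 -m inch '[[0,0,0,0,1],[0,0,0,0,1],[0,0,0,0,1],[0,0,0,0,1],[0,0,0,0,1],[0,0,0,0,1]]'
```

```text
clock: 9.68
eef_pos: [0.4911, 0.2993, -0.0295]
tool_rot: [0.815, -0.579, -0.0, 0.0]
ft_force: [0.5, 0.2, -0.1]
grip_width: 0.0851
clock: 10.42
eef_pos: [0.4917, 0.2997, -0.0288]
tool_rot: [0.815, -0.579, 0.0, -0.0]
ft_force: [0.1, -0.5, 3.0]
grip_width: 0.0206
```

```bash
python3 -m inch '[[0,0,-0.01,0,1],[0,0,-0.03,0,1],[0,0,-0.05,0,1],[0,0,-0.07,0,1],[0,0,-0.09,0,1],[0,0,-0.1,0,1],[0,0,-0.1,0,1],[0,0,-0.1,0,1]]';python3 - <<'E'
from h import *
im=bot.camera('side').copy()
x0,y0=180,80
cv2.imwrite('pics/s4.png',cv2.resize(im[y0:300,x0:400,::-1],None,fx=2.7,fy=2.7,interpolation=3))
im=bot.camera('wrist'); cv2.imwrite('pics/w4.png',im[:,:,::-1])
E
```

```text
clock: 11.42
eef_pos: [0.4906, 0.299, 0.0699]
tool_rot: [0.815, -0.579, -0.0, 0.001]
ft_force: [1.0, 0.2, -1.5]
grip_width: 0.021
```

View pics/s4.png

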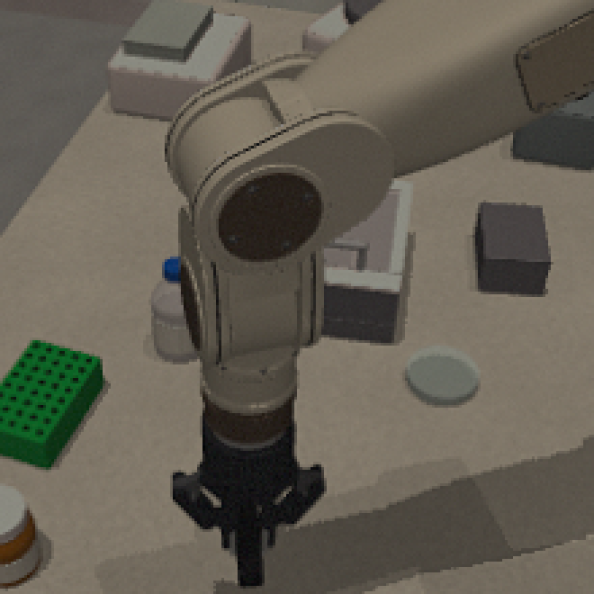

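View pics/w4.png

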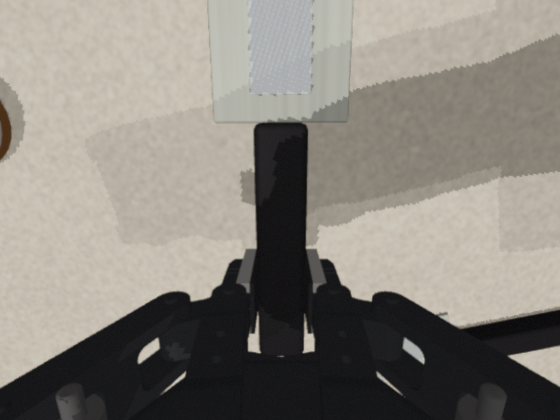

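```bash
cat >> h.py <<'E'
def edge(line,lo,hi,dark_to_light=None):
    s=cv2.GaussianBlur(line.astype(np.float32).reshape(1,-1),(5,1),1.2)[0]; g=np.gradient(s)
    gg=np.abs(g) if dark_to_light is None else (g if dark_to_light else -g)
    i=lo+int(gg[lo:hi].argmax()); 
    if 0<i<len(g)-1:
        a,b,c=gg[i-1],gg[i],gg[i+1]; d=a-2*b+c; i=i+(0.5*(a-c)/d if abs(d)>1e-9 else 0)
    return i
E
python3 - <<'E'
from h import *
im=cv2.imread('pics/w4.png').astype(float); g=im.mean(2); r=im[:,:,2]-im[:,:,0]
for row in (8,20,40,60,80,100,115):
    l=r[row-2:row+3].mean(0); print(row,'blade',round(edge(l,195,235),1),round(edge(l,325,370),1))
for row in (135,160,190,220,240):
    l=g[row-2:row+3].mean(0); print(row,'handle',round(edge(l,240,270,False),1),round(edge(l,295,320,True),1))
for col in (225,235,245): print(col,'bl back',round(edge(r[:,col-2:col+3].mean(1),105,140),1))
for col in (320,330,340): print(col,'bl back',round(edge(r[:,col-2:col+3].mean(1),105,140),1))
for col in (265,281,297): print(col,'h front',round(edge(g[:,col-2:col+3].mean(1),105,140,False),1), 'glass back',round(edge(g[:,col-2:col+3].mean(1),80,110),1))
E
```

```text
8 blade 207.2 352.8
20 blade 207.7 352.5
40 blade 208.9 351.2
60 blade 210.0 350.3
80 blade 211.0 349.4
100 blade 212.2 348.4
115 blade 213.0 347.9
135 handle 253.3 307.4
160 handle 254.0 307.1
190 handle 254.5 306.4
220 handle 255.5 305.7
240 handle 256.1 305.4
225 bl back 122.4
235 bl back 122.3
245 bl back 122.3
320 bl back 122.1
330 bl back 122.1
340 bl back 122.1
265 h front 121.9 glass back 91.2
281 h front 121.7 glass back 94.3
297 h front 121.3 glass back 92.6
```

```bash
cat > fitp.py <<'E'
from h import *
from scipy.optimize import least_squares
c=bot.calibration('wrist'); T=np.array(c['tool_from_camera']); C=(np.array(c['intrinsics']),c['k1'],T[:3,:3],T[:3,3])
# paddle frame in tool: x along tool x, y along -tool y, z along -tool z
def pts(p,P):
    Rm=np.diag([1,-1,-1.])@R.from_euler('zyx',p[3:6]).as_matrix(); return p[:3]+np.asarray(P)@Rm.T
def fit(blade,handle,back,hf):
    def res(p):
        out=[]
        def line(y,z,x0,x1,px):
            a,b=proj(C,pts(p,[[x0,y,z],[x1,y,z]])); d=(b-a)/np.linalg.norm(b-a); n=np.array([-d[1],d[0]])
            out.extend((np.array(px)-a)@n)
        def liney(x,z,px):
            a,b=proj(C,pts(p,[[x,-.03,z],[x,.03,z]])); d=(b-a)/np.linalg.norm(b-a); n=np.array([-d[1],d[0]])
            out.extend((np.array(px)-a)@n)
        line(.03,.004,0,.06,[(l,r) for r,l,_ in blade]); line(-.03,.004,0,.06,[(q,r) for r,_,q in blade])
        line(.011,.022,-.05,0,[(l,r) for r,l,_ in handle]); line(-.011,.022,-.05,0,[(q,r) for r,_,q in handle])
        liney(0,.004,back); liney(0,.022,hf)
        return np.array(out)
    s=least_squares(res,[.07,0,.029*-1+.0,0,0,0],loss='soft_l1'); J=np.linalg.inv(s.jac.T@s.jac)
    return s.x,np.sqrt(np.diag(J))*np.sqrt(np.mean(s.fun**2)),np.sqrt(np.mean(s.fun**2))
E
python3 - <<'E'
from fitp import *
x,s,r=fit([(8,207.2,352.8),(20,207.7,352.5),(40,208.9,351.2),(60,210,350.3),(80,211,349.4),(100,212.2,348.4),(115,213,347.9)],
[(135,253.3,307.4),(160,254,307.1),(190,254.5,306.4),(220,255.5,305.7),(240,256.1,305.4)],[(225,122.4),(235,122.3),(320,122.1),(340,122.1)],[(265,121.9),(281,121.7),(297,121.3)])
print('pos mm',(x[:3]*1000).round(1),'yaw pitch roll deg',np.degrees(x[3:]).round(2),'sd',(s[:3]*1000).round(2),np.degrees(s[3:]).round(2),'rms px',r)
E
```

```text
pos mm [ 68.6  -0.5 -26.3] yaw pitch roll deg [ 0.2  -0.36 -0.04] sd [0.1  0.06 0.24] [0.11 0.33 0.32] rms px 0.3784187040169806
```

Run:
```python
from h import *
go([.50,.10,.25],-86);go([.53,-.12,.25],-86)
```

```text
pos [0.4905 0.299  0.0697] head -70.81 shift [ 0.1911  0.0568 -0.1801] dist 0.269 turn(shortest) 0.1266
pos [0.4905 0.299  0.0697] head -70.81 shift [ 0.4087  0.1008 -0.1799] dist 0.458 turn(shortest) 0.1266
```

```bash
python3 -m inch '[[0,0,-0.02,0,1],[0,0,-0.05,0,1],[0.03,0.01,-0.09,0.02,1],[0.08,0.02,-0.13,0.04,1],[0.13,0.035,-0.16,0.06,1],[0.18,0.045,-0.18,0.08,1],[0.23,0.055,-0.18,0.1,1],[0.28,0.07,-0.18,0.127,1],[0.33,0.08,-0.18,0.127,1],[0.37,0.09,-0.18,0.127,1]]'; python3 -m inch '[[0.02,0.005,0,0,1],[0.035,0.01,0,0,1],[0.035,0.01,0,0,1],[0.035,0.01,0,0,1]]';python3 - <<'E'
from h import *
import pickle
o=bot.get_obs(); im=bot.camera('wrist'); cv2.imwrite('pics/w5.png',im[:,:,::-1]); pickle.dump(o,open('o5.pkl','wb')); print(o['eef_pos'],heading(o))
E
```

```text
clock: 12.78
eef_pos: [0.5276, -0.0816, 0.25]
tool_rot: [0.731, -0.683, -0.001, 0.0]
ft_force: [1.6, 1.0, -1.8]
grip_width: 0.0203
clock: 13.28
eef_pos: [0.5203, -0.1144, 0.2507]
tool_rot: [0.731, -0.682, -0.0, -0.0]
ft_force: [-0.1, 0.4, -1.2]
grip_width: 0.0208
[ 0.52033407 -0.11444108  0.25072894] -86.00276334416678
```

View pics/w5.png

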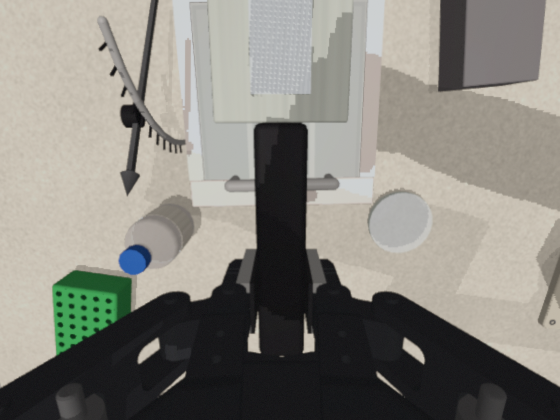

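Run:
```python
from h import *
im=cv2.imread('pics/w5.png')
cv2.imwrite('pics/c8.png',cv2.resize(im[0:220,90:400],None,fx=2.58,fy=2.58,interpolation=3))
```

```text
(no output)
```

View pics/c8.png

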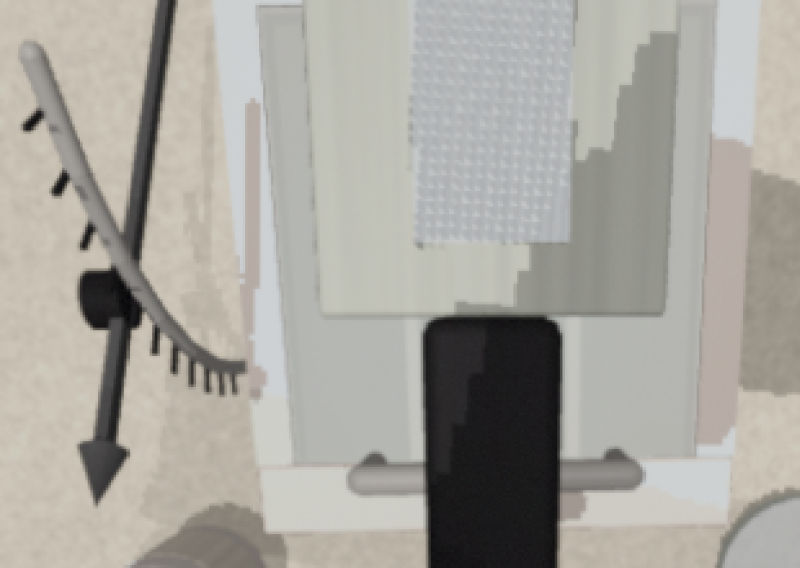

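Run:
```python
from h import *
import pickle
o=pickle.load(open('o5.pkl','rb')); C=cam('wrist',o)
q=lambda a:np.array(a)/2.58+[90,0]
for nm,a in (('front low',[[263,531],[728,525]]),('inner glass front',[[297,466],[695,457]])):
    for z in (.085,.093):
        P=onz(C,q(a),z); d=P[1]-P[0]; print(nm,z,P[:,:2].round(4).tolist(),'w',np.linalg.norm(d).round(4),'yhead',np.degrees(np.arctan2(-d[1],-d[0])).round(2),'mid',P.mean(0).round(4))
P=onz(C,q([[352,480],[640,472]]),.128); d=P[1]-P[0]; print('bar',P.round(4).tolist(),np.linalg.norm(d),np.degrees(np.arctan2(-d[1],-d[0])),P.mean(0))
```

```text
front low 0.085 [[0.6189, -0.0857], [0.4164, -0.1026]] w 0.2032 yhead 4.78 mid [ 0.5177 -0.0942  0.085 ]
front low 0.093 [[0.6167, -0.088], [0.419, -0.1045]] w 0.1985 yhead 4.78 mid [ 0.5179 -0.0962  0.093 ]
inner glass front 0.085 [[0.6042, -0.1155], [0.4349, -0.1313]] w 0.17 yhead 5.32 mid [ 0.5196 -0.1234  0.085 ]
inner glass front 0.093 [[0.6024, -0.1171], [0.4371, -0.1325]] w 0.166 yhead 5.32 mid [ 0.5197 -0.1248  0.093 ]
bar [[0.5736, -0.12, 0.128], [0.4661, -0.1306, 0.128]] 0.10803986906285523 5.628882438402622 [ 0.51988155 -0.1253056   0.128     ]
```

Run:
```python
from h import *
C=cam('top'); S=cam('side')
def f(n,C,a,z):
    P=onz(C,a,z); d=P[1]-P[0]; print(n,z,P[:,:2].round(4).tolist(),'w',np.linalg.norm(d).round(4),'yhead',np.degrees(np.arctan2(-d[1],-d[0])).round(2),'mid',P.mean(0).round(4))
f('top',C,[[332.6,177.6],[336.2,243.1]],.093)
f('topbar',C,[[345.2,190],[347.2,226]],.128)
f('side',S,[[267.5,179.5],[328.5,186.5]],.085)
f('sidebar',S,[[282,167.8],[315.5,171]],.128)
f('sidebot',S,[[267.5,199.8],[326.3,206.8]],0)
# predicted model overlays on the initial pictures
def cw(P,X,Y,h):
    h=np.radians(h); ex=np.array([np.cos(h),np.sin(h)]); ey=np.array([-ex[1],ex[0]]); P=np.atleast_2d(P); return np.c_[[X,Y]+np.outer(P[:,0]+.11,ex)+np.outer(P[:,1],ey),P[:,2]]
box=[[sx*.11,sy*.1,z] for z in (0,.085,.093) for sx in(-1,1) for sy in(-1,1)]
slot=[[-.11,y,z] for y in(-.034,.034) for z in(.035,.043)]
bar=[[-.08,y,.128] for y in (-.05,.05)]
for n,f0,(x0,y0,x1,y1) in (('top','top0',(310,130,460,270)),('side','side0',(220,80,400,230))):
    im=cv2.imread(f'pics/{f0}.png')[y0:y1,x0:x1]; a=cv2.resize(im,None,fx=4,fy=4,interpolation=3); K=cam(n)
    for P,c in ((box,(0,0,255)),(slot,(0,255,0)),(bar,(255,0,0))):
        for p in proj(K,cw(P,.5175,-.095,-85)): cv2.circle(a,tuple(int(v) for v in (p-[x0,y0]+.5)*4),2,c,-1)
    cv2.imwrite(f'pics/ov_{n}.png',a)
```

```text
top 0.093 [[0.6126, -0.0897], [0.4154, -0.1026]] w 0.1977 yhead 3.76 mid [ 0.514  -0.0961  0.093 ]
topbar 0.128 [[0.571, -0.1235], [0.465, -0.1302]] w 0.1062 yhead 3.66 mid [ 0.518  -0.1269  0.128 ]
side 0.085 [[0.613, -0.0967], [0.4154, -0.1176]] w 0.1987 yhead 6.06 mid [ 0.5142 -0.1071  0.085 ]
sidebar 0.128 [[0.5703, -0.1161], [0.464, -0.1301]] w 0.1072 yhead 7.51 mid [ 0.5172 -0.1231  0.128 ]
sidebot 0 [[0.6115, -0.091], [0.4127, -0.1123]] w 0.2 yhead 6.11 mid [ 0.5121 -0.1017  0.    ]
```

View pics/ov_top.png

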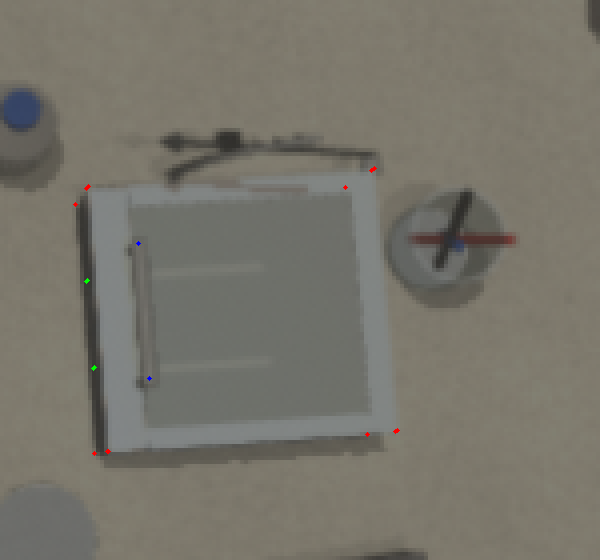

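View pics/ov_side.png

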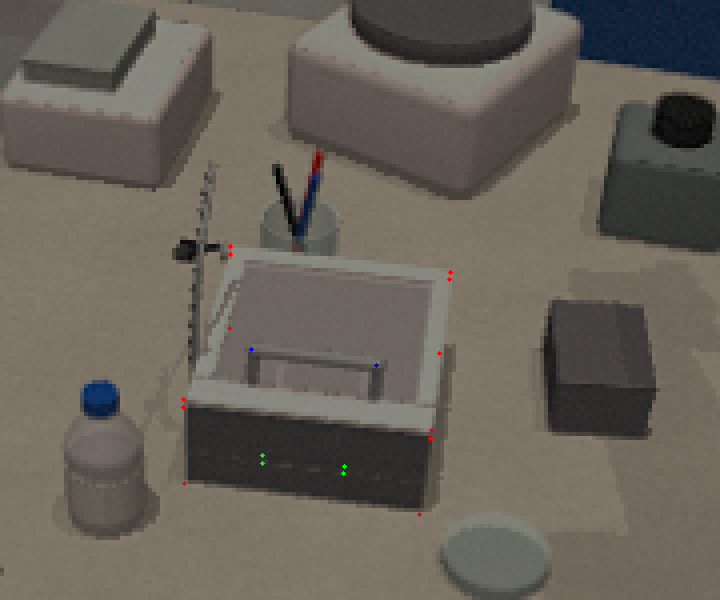

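Run:
```python
from h import *
go([.4991,.0978,.25],-85); go([.4991,.0978,.0082],-85)
```

```text
pos [ 0.5204 -0.1143  0.2508] head -85.97 shift [-0.213   0.0064  0.0009] dist 0.213 turn(shortest) -0.0081
pos [ 0.5204 -0.1143  0.2508] head -85.97 shift [-0.213   0.0064  0.2427] dist 0.323 turn(shortest) -0.0081
```

```bash
python3 -m inch '[[-0.04,0.002,0,-0.002,1],[-0.09,0.003,0,-0.004,1],[-0.14,0.004,0,-0.006,1],[-0.18,0.0064,0,-0.008,1],[-0.213,0.0064,0.02,-0.008,1],[-0.213,0.0064,0.06,-0.008,1],[-0.213,0.0064,0.1,-0.008,1],[-0.213,0.0064,0.14,-0.008,1],[-0.213,0.0064,0.17,-0.008,1],[-0.213,0.0064,0.2,-0.008,1]]'; python3 -m inch '[[0,0,0.02,0,1],[0,0,0.035,0,1],[0,0,0.0427,0,1],[0,0,0.0427,0,1],[0,0,0.0427,0,1]]';python3 - <<'E'
from h import *
go([.4991,.0978,.0082],-85)
im=bot.camera('side'); cv2.imwrite('pics/s6.png',cv2.resize(im[100:300,220:420,::-1],None,fx=2.9,fy=2.9,interpolation=3))
im=bot.camera('top'); cv2.imwrite('pics/t6.png',cv2.resize(im[130:280,220:420,::-1],None,fx=3.9,fy=3.9,interpolation=3))
E
```

```text
clock: 14.58
eef_pos: [0.4991, 0.098, 0.0499]
tool_rot: [0.737, -0.675, 0.0, -0.0]
ft_force: [0.0, -0.1, -1.8]
grip_width: 0.0207
clock: 15.2
eef_pos: [0.5001, 0.097, 0.0089]
tool_rot: [0.737, -0.676, 0.0, -0.001]
ft_force: [0.5, 0.2, -1.7]
grip_width: 0.0204
pos [0.5001 0.097  0.0089] head -85.09 shift [-0.0009  0.0009  0.0007] dist 0.001 turn(shortest) -0.0007
```

View pics/s6.png

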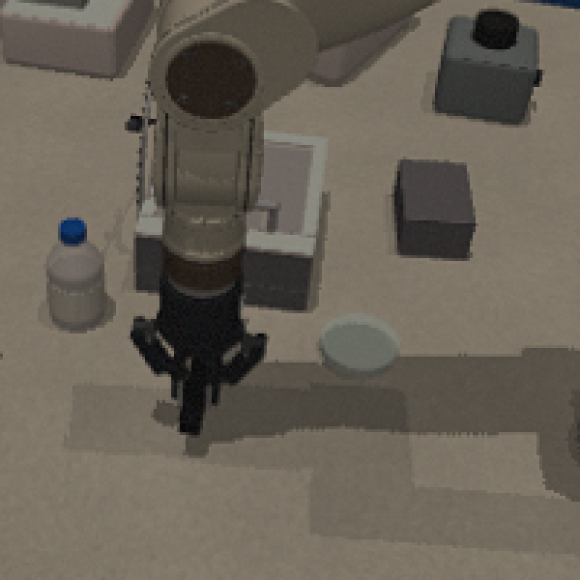

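View pics/t6.png

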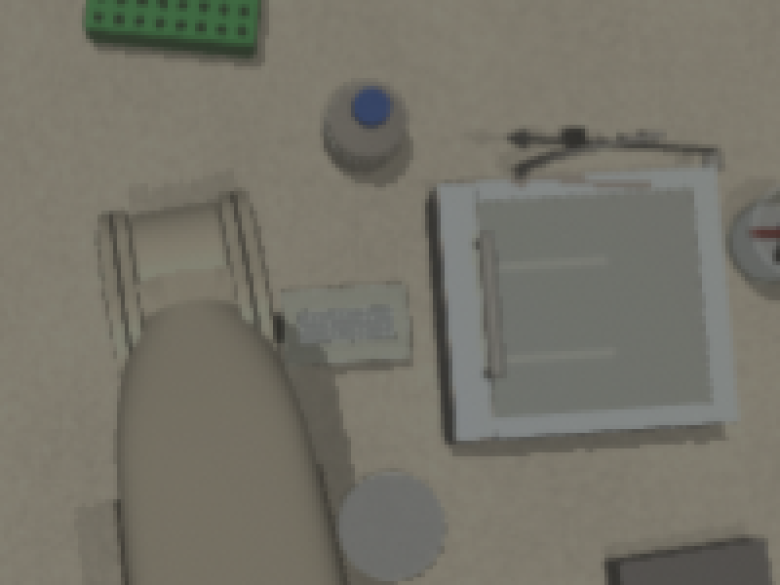

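Run:
```python
from h import *
im=bot.camera('top'); cv2.imwrite('pics/t7.png',im[:,:,::-1])
a=cv2.resize(im[170:255,285:345,::-1],None,fx=7,fy=7,interpolation=3); cv2.imwrite('pics/c9.png',a)
```

```text
(no output)
```

View pics/c9.png

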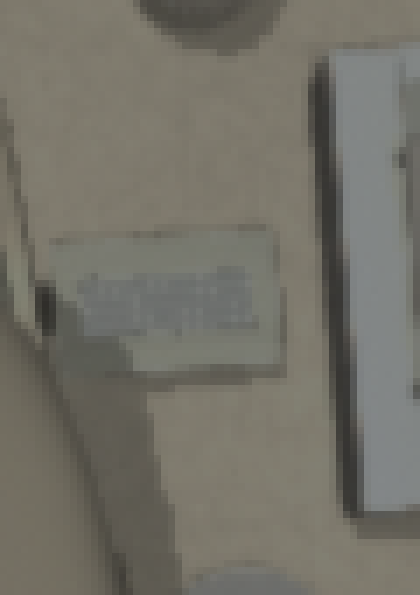

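Run:
```python
from h import *
C=cam('top'); q=lambda a:(np.array(a)+.5)/7-.5+[285,170]
def f(n,a,z):
    P=onz(C,q(a),z); d=P[1]-P[0]; print(n,P[:,:2].round(4).tolist(),'w',np.linalg.norm(d).round(4),'yhead',np.degrees(np.arctan2(-d[1],-d[0])).round(2),'mid',P.mean(0).round(4))
f('tip',[[274,230],[283,371]],.041); f('lid',[[328,52],[358,511]],.093); f('bot',[[313,65],[347,516]],0.0)
o=bot.get_obs(); e=np.array([np.cos(np.radians(heading(o))),np.sin(np.radians(heading(o)))]); print('tip expected',o['eef_pos'][:2]+.1686*e)
```

```text
tip [[0.5422, -0.0683], [0.4795, -0.0731]] w 0.0629 yhead 4.39 mid [ 0.5109 -0.0707  0.041 ]
lid [[0.6144, -0.0861], [0.4169, -0.1012]] w 0.198 yhead 4.37 mid [ 0.5156 -0.0936  0.093 ]
bot [[0.6232, -0.089], [0.4169, -0.1069]] w 0.207 yhead 4.96 mid [ 0.5201 -0.0979  0.    ]
tip expected [ 0.5143258  -0.07107762]
```

```bash
python3 -m inch '[[0,-0.0016,0,0,1],[0.006,-0.0016,0,0,1],[0.012,-0.0016,0,0,1],[0.018,-0.0016,0,0,1],[0.022,-0.0016,0,0,1],[0.026,-0.0016,0,0,1],[0.03,-0.0016,0,0,1]]'
```

```text
clock: 16.23
eef_pos: [0.5035, 0.0668, 0.0081]
tool_rot: [0.737, -0.676, -0.0, -0.0]
ft_force: [0.4, -0.2, -1.7]
grip_width: 0.0205
```

```bash
python3 -m inch '[[0.004,0,0,0,1],[0.008,0,0,0,1],[0.012,0,0,0,1],[0.012,0,0,0,1]]'
```

```text
clock: 16.73
eef_pos: [0.5045, 0.0548, 0.0081]
tool_rot: [0.737, -0.676, 0.0, -0.0]
ft_force: [-0.4, -0.5, -1.8]
grip_width: 0.0205
```

```bash
python3 -m inch '[[0.006,0,0,0,1],[0.012,0,0,0,1],[0.018,0,0,0,1],[0.024,0,0,0,1],[0.03,0,0,0,1],[0.03,0,0,0,1]]'
python3 - <<'E'
from h import *
im=bot.camera('top'); cv2.imwrite('pics/c10.png',cv2.resize(im[150:270,240:420,::-1],None,fx=4.4,fy=4.4,interpolation=3))
E
```

```text
clock: 17.48
eef_pos: [0.5071, 0.0247, 0.0081]
tool_rot: [0.736, -0.676, -0.0, -0.0]
ft_force: [-1.1, -0.2, -1.7]
grip_width: 0.0209
```

View pics/c10.png

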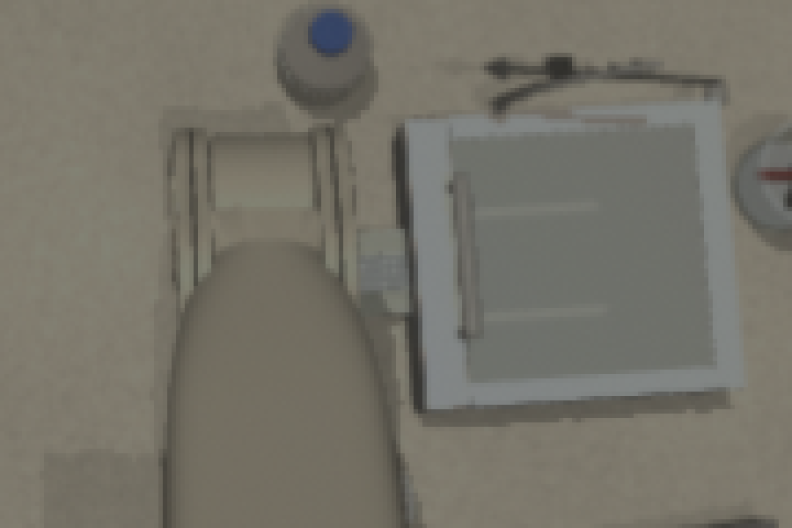

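```bash
python3 -m inch '[[0.006,0,0,0,1],[0.012,0,0,0,1],[0.018,0,0,0,1],[0.024,0,0,0,1],[0.03,0,0,0,1],[0.03,0,0,0,1]]'
python3 - <<'E'
from h import *
im=bot.camera('wrist'); cv2.imwrite('pics/w11.png',im[:,:,::-1])
E
```

```text
clock: 18.27
eef_pos: [0.5096, -0.0052, 0.0081]
tool_rot: [0.736, -0.677, -0.0, 0.0]
ft_force: [-0.6, -0.4, -2.0]
grip_width: 0.0206
```

View pics/w11.png

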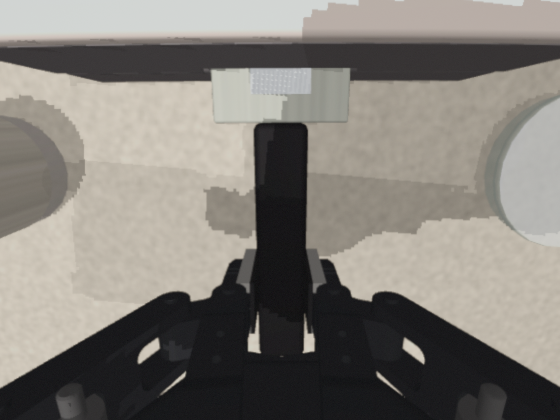

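```bash
python3 -m inch '[[0.005,0,0,0,1],[0.01,0,0,0,1],[0.015,0,0,0,1],[0.018,0,0,0,1],[0.018,0,0,0,1]]'; python3 -m inch '[[0.002,0,0,0,1],[0.003,0,0,0,1],[0.003,0,0,0,1]]'
```

```text
clock: 18.95
eef_pos: [0.5111, -0.0229, 0.0081]
tool_rot: [0.737, -0.676, -0.0, -0.0]
ft_force: [-1.1, 0.2, -1.2]
grip_width: 0.0206
clock: 19.32
eef_pos: [0.5114, -0.0256, 0.0081]
tool_rot: [0.737, -0.676, -0.0, 0.0]
ft_force: [0.1, -0.9, -1.3]
grip_width: 0.0205
```

```bash
python3 -m inch '[[0.0015,0,0,0,1],[0.003,0,0,0,1],[0.003,0,0,0,1]]'
python3 - <<'E'
from h import *
im=bot.camera('wrist'); cv2.imwrite('pics/w12.png',im[:,:,::-1])
E
```

```text
clock: 19.7
eef_pos: [0.5115, -0.027, 0.0081]
tool_rot: [0.737, -0.676, -0.001, -0.001]
ft_force: [-0.3, 6.4, -0.5]
grip_width: 0.0203
```

View pics/w12.png

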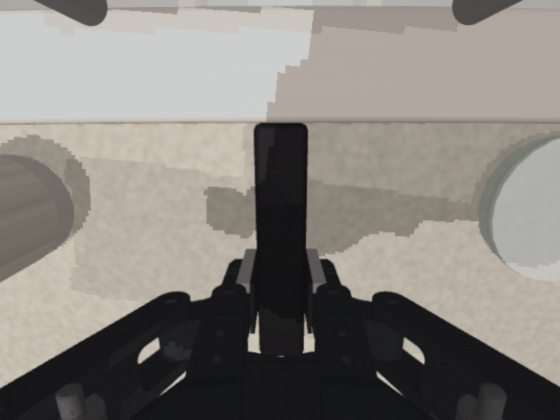

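```bash
python3 -m inch '[[0.001,0,0.0007,0,1],[0.001,0,0.0015,0,1],[0.001,0,0.0015,0,1]]'; python3 -m inch '[[0,0,0,0,0.4],[0,0,0,0,0.2],[0,0,0,0,0],[0,0,0,0,0],[0,0,0,0,0]]'; python3 -m inch '[[0,0,-0.02,0,0],[-0.01,0,-0.05,0,0],[-0.01,0,-0.1,0,0],[-0.01,0,-0.15,0,0],[-0.01,0,-0.2,0,0],[-0.01,0,-0.2,0,0]]'
python3 - <<'E'
from h import *
im=bot.camera('wrist'); cv2.imwrite('pics/w13.png',im[:,:,::-1])
E
```

```text
clock: 20.12
eef_pos: [0.5116, -0.0269, 0.0071]
tool_rot: [0.737, -0.676, -0.002, -0.002]
ft_force: [-1.7, 8.2, 3.1]
grip_width: 0.0204
clock: 20.75
eef_pos: [0.5117, -0.0297, 0.0066]
tool_rot: [0.737, -0.676, 0.0, 0.0]
ft_force: [-0.2, 0.3, -0.0]
grip_width: 0.0855
clock: 21.5
eef_pos: [0.5139, -0.0198, 0.2114]
tool_rot: [0.737, -0.676, 0.004, -0.003]
ft_force: [0.6, -0.7, -0.6]
grip_width: 0.0854
```

View pics/w13.png

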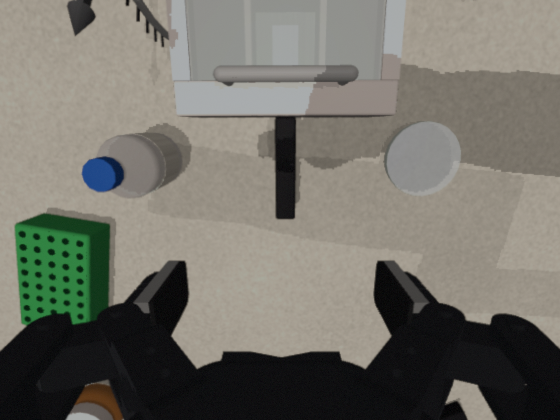

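Run:
```python
from h import *
import pickle
o=bot.get_obs(); pickle.dump(o,open('o13.pkl','wb'))
a=cv2.imread('pics/w5.png')[0:210,90:200]; b=cv2.imread('pics/w13.png')[0:60,50:190]
t=cv2.imread('pics/top0.png')[150:180,335:415]; s=cv2.imread('pics/side0.png')[110:180,245:295]
cv2.imwrite('pics/z1.png',cv2.resize(a,None,fx=2.8,fy=2.8,interpolation=3)); cv2.imwrite('pics/z2.png',cv2.resize(b,None,fx=5,fy=5,interpolation=3))
cv2.imwrite('pics/z3.png',cv2.resize(t,None,fx=9,fy=9,interpolation=3)); cv2.imwrite('pics/z4.png',cv2.resize(s,None,fx=8,fy=8,interpolation=3))
```

```text
(no output)
```

View pics/z2.png

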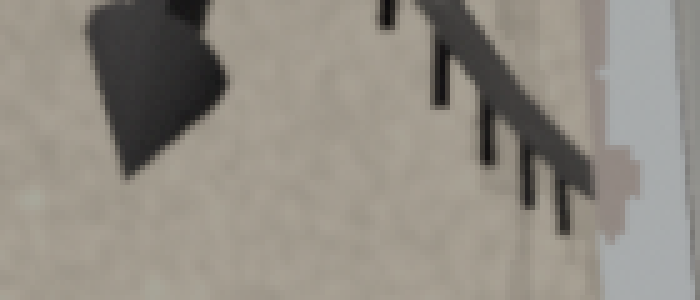

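View pics/z3.png

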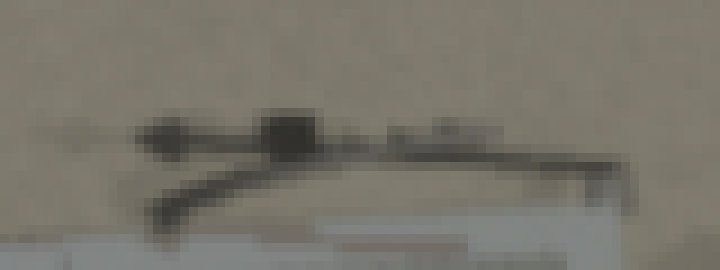

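View pics/z4.png

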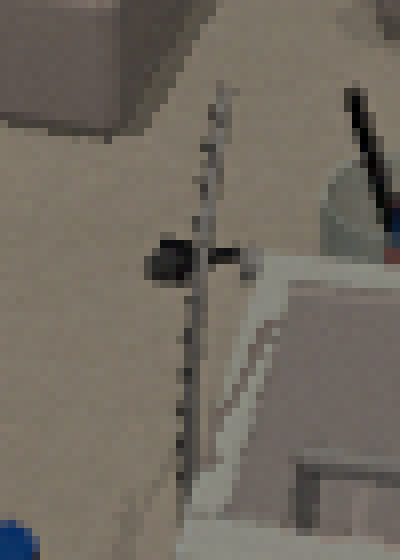

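View pics/z1.png

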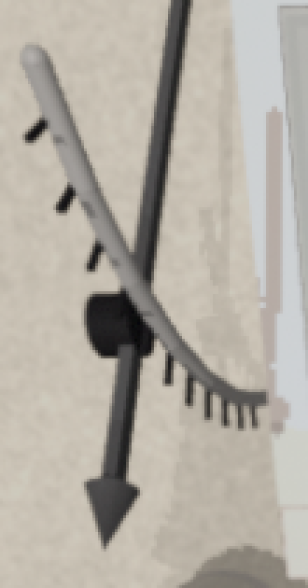

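```bash
cat > ch.py <<'E'
from h import *
import pickle
from scipy.optimize import least_squares
S0=np.array([.5174,-.0953]); H=np.radians(-85.05); EX=np.array([np.cos(H),np.sin(H)]); EY=np.array([-EX[1],EX[0]])
def hw(P): # hinge frame -> world
    P=np.atleast_2d(P); return np.c_[S0+np.outer(P[:,0]+.22,EX)+np.outer(P[:,1],EY),P[:,2]+.085]
def arm(f,r,y=.113,n=0): return hw([[-r*np.cos(f)+n*np.sin(f),y,r*np.sin(f)+n*np.cos(f)]])
def barw(th): return hw([[-.19*np.cos(th)+.043*np.sin(th),0,.19*np.sin(th)+.043*np.cos(th)]])[0]
E
python3 - <<'E'
from ch import *
C5=cam('wrist',pickle.load(open('o5.pkl','rb'))); C13=cam('wrist',pickle.load(open('o13.pkl','rb')))
ob=[('w5',C5,(127.2,195.4)),('w13',C13,(75.,35.2)),('top',cam('top'),(350,165.))]
for n,C,px in ob:
    s=least_squares(lambda p:(proj(C,arm(p[0],.218))[0]-px),[.55]); print(n,'phi',s.x,s.fun.round(1))
s=least_squares(lambda p:np.concatenate([(proj(C,arm(p[0],.218,p[1]))[0]-px) for n,C,px in ob]),[.55,.113]); print('all',s.x,s.fun.round(1))
P=tri([(C,px) for n,C,px in ob]); d=P[:2]-S0; x=d@EX-.22; print('tri',P.round(4),'hinge x,y,z',x,d@EY,P[2]-.085,'r',np.hypot(x,P[2]-.085),'phi',np.arctan2(P[2]-.085,-x))
P=tri([(C,px) for n,C,px in ob[:2]]); d=P[:2]-S0; x=d@EX-.22; print('tri2',P.round(4),'hinge x,y,z',x,d@EY,P[2]-.085,'r',np.hypot(x,P[2]-.085),'phi',np.arctan2(P[2]-.085,-x))
# overlay model on w5
a=cv2.resize(cv2.imread('pics/w5.png')[0:210,90:200],None,fx=2.8,fy=2.8,interpolation=3)
for f,c in ((.5,(0,0,255)),(.55,(0,255,0)),(.6,(255,0,0))):
    for r in (.1,.15,.2,.218):
        p=(proj(C5,arm(f,r))[0]-[90,0])*2.8; cv2.circle(a,tuple(int(v) for v in p),2,c,-1)
for k in range(0,10):
    p=(proj(C5,arm(k*.1,.15,.106))[0]-[90,0])*2.8; cv2.circle(a,tuple(int(v) for v in p),2,(0,255,255),-1)
cv2.imwrite('pics/ov5.png',a)
E
```

```text
w5 phi [0.58640432] [-0.4  0.5]
w13 phi [0.57052688] [-3.6  2.8]
top phi [0.59792056] [-0.2 -0.8]
all [0.57897958 0.11112134] [ 3.2  1.3 -2.3 -0.1 -1.2  0.1]
tri [ 0.6318 -0.1246  0.2045] hinge x,y,z -0.1809547226196726 0.11143872753662683 0.11948165456155214 r 0.21684205638004986 phi 0.5835713716189361
tri2 [ 0.6337 -0.1236  0.201 ] hinge x,y,z -0.18180570707952362 0.11344731189063977 0.11603835017895213 r 0.21568081472152006 phi 0.5680740694609334
```

View pics/ov5.png

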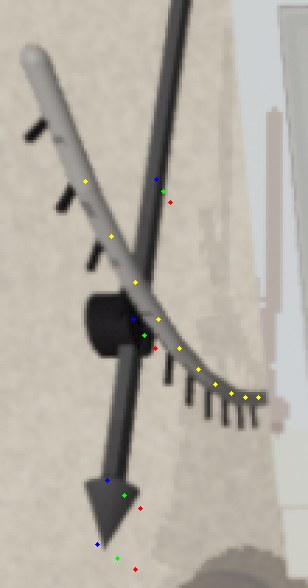

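Run:
```python
from ch import *
b=barw(0); print(b, barw(.585)); o=bot.get_obs(); go([b[0],b[1],.19],-175,o); print(o['joint_pos'].round(2))
```

```text
[ 0.51998859 -0.12518811  0.128     ] [ 0.52476362 -0.18032099  0.2257675 ]
pos [ 0.5123 -0.0197  0.2087] head -85.1 shift [0.1057 0.0015 0.0188] dist 0.107 turn(shortest) 0.7492
[-0.04  0.26  0.06  1.37 -0.   -1.69]
```

```bash
python3 -m inch '[[0.03,0,0,0.08,0],[0.06,0,0,0.16,0],[0.09,0.001,0,0.25,0],[0.106,0.0015,0,0.34,0],[0.106,0.0015,0.005,0.42,0],[0.106,0.0015,0.01,0.5,0],[0.106,0.0015,0.019,0.58,0],[0.106,0.0015,0.019,0.67,0],[0.106,0.0015,0.019,0.75,0],[0.106,0.0015,0.019,0.75,0]]'
python3 - <<'E'
from ch import *
b=barw(0); go([b[0],b[1],.076],-175)
im=bot.camera('wrist'); cv2.imwrite('pics/w14.png',im[:,:,::-1])
E
```

```text
clock: 22.8
eef_pos: [0.5173, -0.1251, 0.1858]
tool_rot: [-0.044, 0.999, 0.0, -0.002]
ft_force: [-0.5, 0.1, 0.2]
grip_width: 0.0854
pos [ 0.5173 -0.1251  0.1858] head -174.98 shift [-0.003  -0.0004  0.1098] dist 0.11 turn(shortest) 0.0002
```

View pics/w14.png

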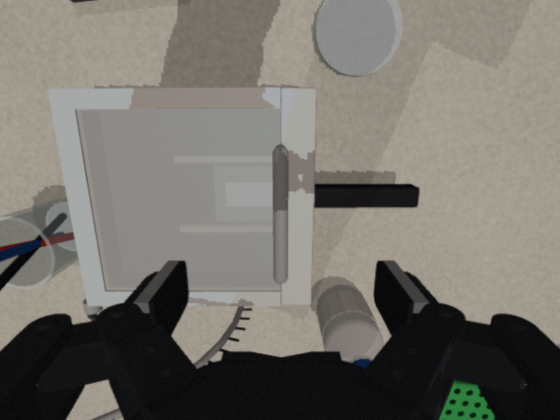

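```bash
python3 -m inch '[[-0.003,0,0.03,0,0],[-0.003,0,0.06,0,0],[-0.003,0,0.08,0,0],[-0.003,0,0.095,0,0],[-0.003,0,0.105,0,0],[-0.003,0,0.11,0,0],[-0.003,0,0.11,0,0]]'; python3 -m inch '[[0,0,0,0,0.5],[0,0,0,0,1],[0,0,0,0,1],[0,0,0,0,1],[0,0,0,0,1],[0,0,0,0,1]]'
python3 - <<'E'
from ch import *
im=bot.camera('wrist'); cv2.imwrite('pics/w15.png',im[:,:,::-1])
im=bot.camera('side'); cv2.imwrite('pics/s15.png',cv2.resize(im[60:240,200:400,::-1],None,fx=3,fy=3,interpolation=3))
E
```

```text
clock: 23.72
eef_pos: [0.5216, -0.1251, 0.0777]
tool_rot: [-0.043, 0.999, -0.0, 0.0]
ft_force: [0.3, -0.1, -0.5]
grip_width: 0.0854
clock: 24.48
eef_pos: [0.5215, -0.1252, 0.0778]
tool_rot: [-0.043, 0.999, -0.0, 0.0]
ft_force: [-0.5, -0.8, 1.0]
grip_width: 0.0098
```

View pics/w15.png

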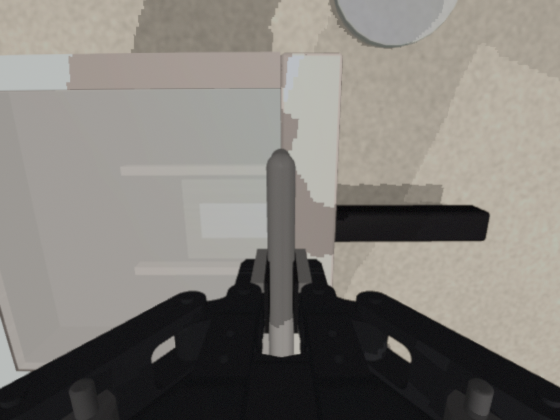

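View pics/s15.png

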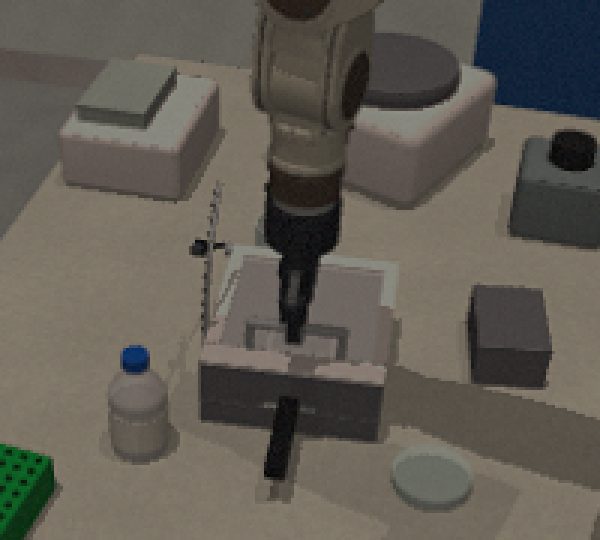

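```bash
python3 -m inch '[[0,-0.0024,-0.0094,0,1],[0,-0.0052,-0.0188,0,1],[0,-0.0086,-0.0279,0,1],[0,-0.0123,-0.0369,0,1],[0,-0.0166,-0.0456,0,1],[0,-0.0212,-0.0542,0,1],[0,-0.0263,-0.0625,0,1],[0,-0.0317,-0.0706,0,1],[0,-0.0376,-0.0783,0,1],[0,-0.0439,-0.0858,0,1]]'; python3 -m inch '[[0,0,0,0,1]]';python3 - <<'E'
from ch import *
o=bot.get_obs()
im=bot.camera('wrist'); cv2.imwrite('pics/w16.png',im[:,:,::-1])
im=bot.camera('side'); cv2.imwrite('pics/s16.png',cv2.resize(im[60:240,200:400,::-1],None,fx=3,fy=3,interpolation=3))
im=bot.camera('top'); cv2.imwrite('pics/t16.png',cv2.resize(im[130:270,300:460,::-1],None,fx=4,fy=4,interpolation=3))
d=o['eef_pos'][:2]-[.5215,-.1252]; x=-.19+d@EX; z=.043+o['eef_pos'][2]-.0778; print('theta',np.arctan2(z,-x)-np.arctan2(.043,.19),'r',np.hypot(x,z),np.hypot(.19,.043))
E
```

```text
clock: 25.82
eef_pos: [0.5252, -0.1666, 0.1641]
tool_rot: [-0.044, 0.999, 0.002, 0.0]
ft_force: [3.7, 7.6, -4.9]
grip_width: 0.0096
clock: 25.95
eef_pos: [0.5253, -0.1672, 0.1649]
tool_rot: [-0.043, 0.999, 0.002, 0.001]
ft_force: [2.2, 8.8, -1.8]
grip_width: 0.0097
theta 0.49910971555061556 r 0.19694131051926916 0.19480503073586164
```

View pics/s16.png

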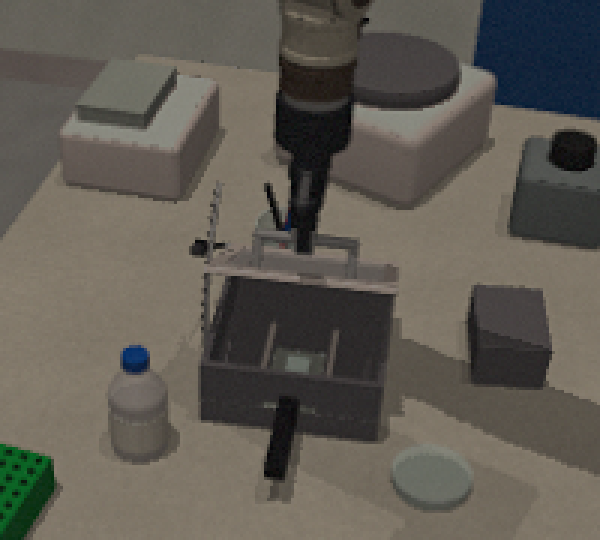

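View pics/t16.png

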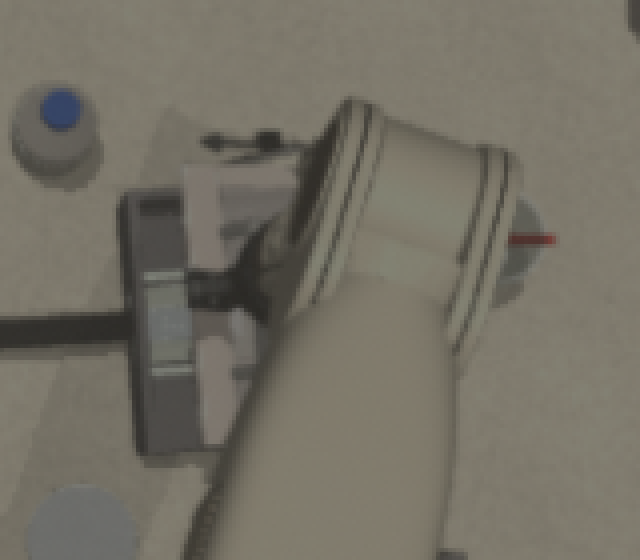

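View pics/w16.png

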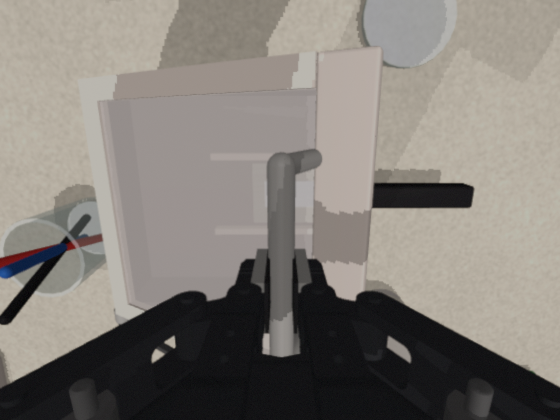

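```bash
python3 -m inch '[[0,-0.0028,-0.003,0,1],[0,-0.0056,-0.006,0,1],[0,-0.0085,-0.009,0,1],[0,-0.0114,-0.012,0,1],[0,-0.0114,-0.012,0,1],[0,-0.0114,-0.012,0,1]]';python3 - <<'E'
from ch import *
o=bot.get_obs()
im=bot.camera('wrist'); cv2.imwrite('pics/w17.png',im[:,:,::-1]); pickle.dump(o,open('o17.pkl','wb'))
im=bot.camera('side'); cv2.imwrite('pics/s17.png',im[:,:,::-1]); cv2.imwrite('pics/s17c.png',cv2.resize(im[115:195,240:350,::-1],None,fx=7,fy=7,interpolation=3))
im=bot.camera('top'); cv2.imwrite('pics/t17.png',im[:,:,::-1]);cv2.imwrite('pics/t17c.png',cv2.resize(im[150:250,325:400,::-1],None,fx=6,fy=6,interpolation=3))
d=o['eef_pos'][:2]-[.5215,-.1252]; x=-.19+d@EX; z=.043+o['eef_pos'][2]-.0778; print('theta',np.arctan2(z,-x)-np.arctan2(.043,.19),'r',np.hypot(x,z),np.hypot(.19,.043))
E
```

```text
clock: 26.85
eef_pos: [0.5262, -0.1776, 0.1766]
tool_rot: [-0.044, 0.999, 0.002, 0.001]
ft_force: [1.9, 9.3, -1.2]
grip_width: 0.0094
theta 0.578662100132307 r 0.19746202305064384 0.19480503073586164
```

View pics/s17c.png

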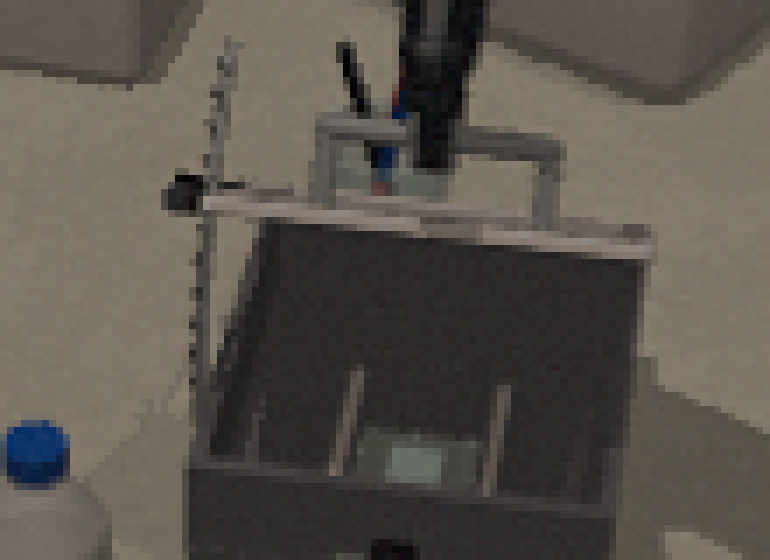

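View pics/t17c.png

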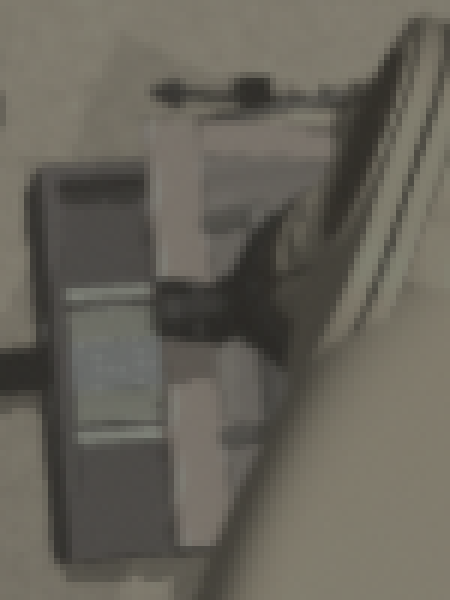

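View pics/w17.png

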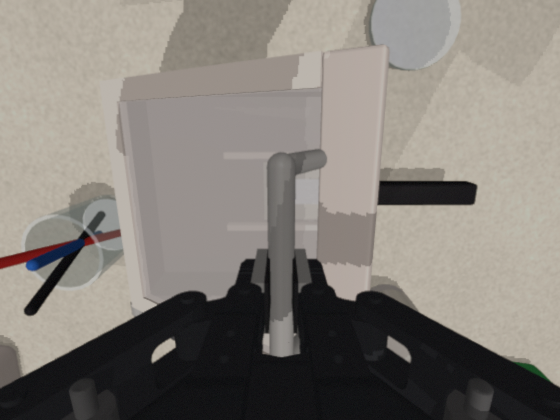

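Run:
```python
from ch import *
def lid(th,x,y,z): return hw([[x*np.cos(th)+z*np.sin(th),y,-x*np.sin(th)+z*np.cos(th)]])[0]
def draw(a,C,off,f,th,ph):
    def m(P,c,r=2):
        p=(proj(C,P)[0]-off+.5)*f-.5; cv2.circle(a,tuple(int(round(v)) for v in p),r,c,-1)
    for L,c in ((-.2,(0,255,0)),(-.22,(0,0,255))):
        for y in (-.1,.1):
            for z in (0,.008): m(lid(th,L,y,z),c)
    for y in (-.05,.05): m(lid(th,-.19,y,.043),(255,0,0))
    for r in (.15,.2,.218): m(arm(ph,r)[0],(0,255,255))
th,ph=.58,.585
for n,f0,(x0,y0,x1,y1),f in (('side','s17',(240,115,350,195),7),('top','t17',(325,150,400,250),6),('wrist','w17',(60,20,420,330),2)):
    C=cam(n,pickle.load(open('o17.pkl','rb'))) if n=='wrist' else cam(n)
    a=cv2.resize(cv2.imread(f'pics/{f0}.png')[y0:y1,x0:x1],None,fx=f,fy=f,interpolation=3); draw(a,C,np.array([x0,y0]),f,th,ph); cv2.imwrite(f'pics/ov17_{n}.png',a)
```

```text
(no output)
```

View pics/ov17_side.png

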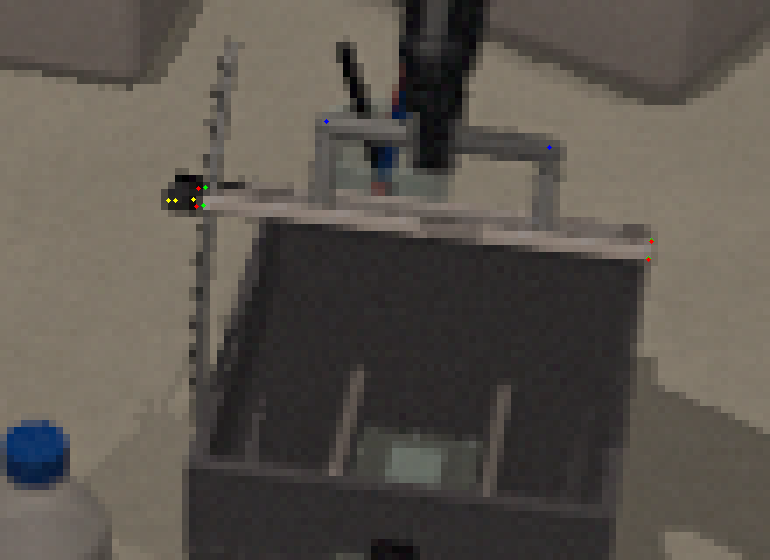

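View pics/ov17_top.png

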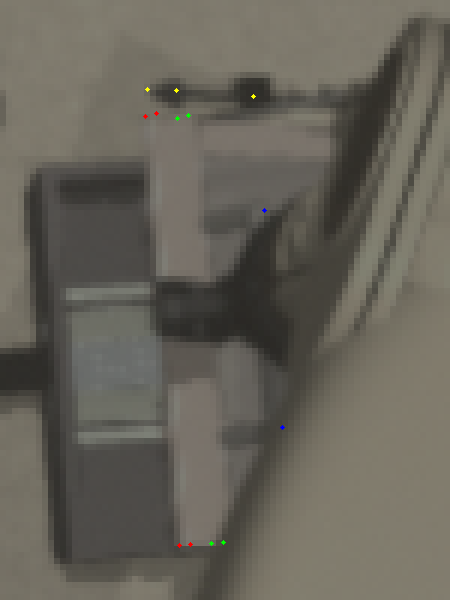

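View pics/ov17_wrist.png

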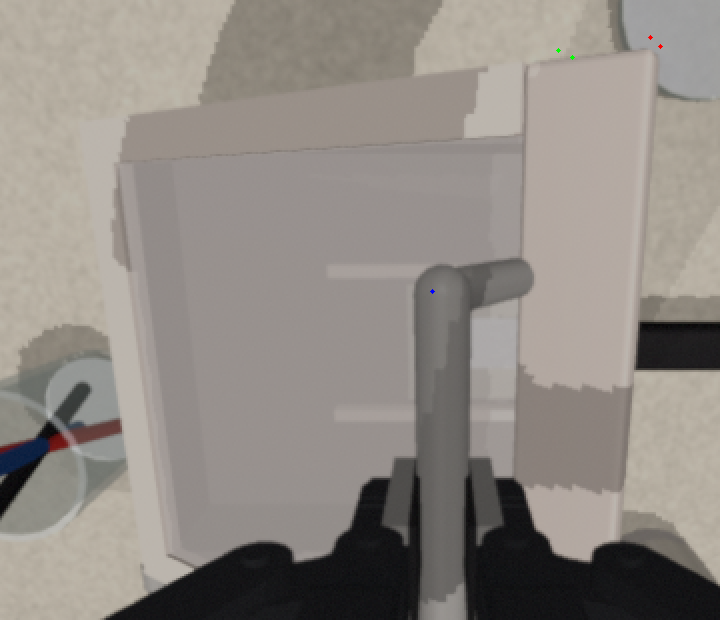

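Run:
```python
from ch import *
im=cv2.imread('pics/s17.png'); a=im[132:156,255:345]
a=cv2.resize(a,None,fx=8.8,fy=16,interpolation=0); a=np.clip(a.astype(float)*1.6,0,255).astype(np.uint8); cv2.imwrite('pics/z5.png',a)
C=cam('side')
for f in (.54,.56,.58,.6): print(f,proj(C,arm(f,.209)).round(2),proj(C,arm(f,.15)).round(2), 'lid front mid-left', proj(C,hw([[-.22*np.cos(f)+.004*np.sin(f),.1,.22*np.sin(f)+.004*np.cos(f)]])).round(2),'right',proj(C,hw([[-.22*np.cos(f)+.004*np.sin(f),-.1,.22*np.sin(f)+.004*np.cos(f)]])).round(2))
```

```text
0.54 [[263.76 146.17]] [[266.92 145.03]] lid front mid-left [[267.38 145.58]] right [[331.97 153.2 ]]
0.56 [[263.89 144.83]] [[267.01 144.11]] lid front mid-left [[267.53 144.15]] right [[332.16 151.76]]
0.58 [[264.03 143.49]] [[267.11 143.19]] lid front mid-left [[267.68 142.73]] right [[332.36 150.31]]
0.6 [[264.17 142.15]] [[267.2  142.28]] lid front mid-left [[267.83 141.3 ]] right [[332.55 148.86]]
```

View pics/z5.png

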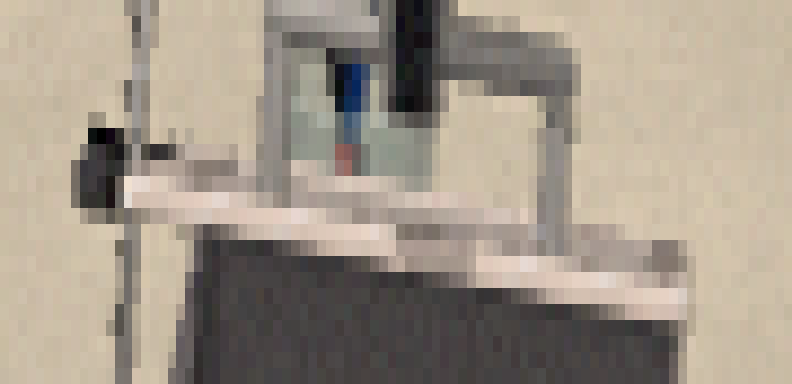

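Run:
```python
from ch import *
W=np.array([560,420]); m={}
for n in ('side','top'):
    bot.camera(n); C=cam(n)
    for t in ('index_tip','lid_corner','lid_handle'):
        for r in bot.spot_point(n,t)[:2]:
            px=np.array(r['point'])*W
            f={'index_tip':lambda p:arm(p,.2),'lid_corner':lambda p:hw([[-.2*np.cos(p)+.004*np.sin(p),.1,.2*np.sin(p)+.004*np.cos(p)]]),'lid_handle':lambda p:barw(p)[None]}[t]
            s=least_squares(lambda p:(proj(C,f(p[0]))[0]-px),[.55]); print(n,t,round(r['score'],2),px.round(1),s.x.round(3),s.fun.round(1))
```

```text
side index_tip 0.58 [267.  142.6] [0.597] [-2.4 -0.3]
side lid_corner 0.8 [266.1 146.3] [0.519] [2.2 0.2]
side lid_handle 0.61 [303.6 131.5] [0.619] [-1.3 -0.2]
top index_tip 0.6 [354. 164.] [0.591] [0.2 0.6]
top lid_corner 0.8 [355.7 171.2] [0.584] [-0.6 -2.2]
top lid_corner 0.18 [357.1 166.2] [0.633] [0.5 2.1]
top lid_handle 0.65 [368.6 199.5] [0.561] [0.5 3.2]
top lid_handle 0.34 [356.5 167.4] [0.441] [ 5.9 36.3]
```

```bash
python3 -m inch '[[0,-0.001,-0.001,0,1],[0,-0.0022,-0.002,0,1],[0,-0.0022,-0.002,0,1],[0,-0.0022,-0.002,0,1]]';python3 - <<'E'
from ch import *
o=bot.get_obs()
im=bot.camera('side'); cv2.imwrite('pics/s18.png',im[:,:,::-1]); 
a=cv2.resize(im[132:156,255:345,::-1],None,fx=8.8,fy=16,interpolation=0); a=np.clip(a.astype(float)*1.6,0,255).astype(np.uint8); cv2.imwrite('pics/z6.png',a)
im=bot.camera('top'); a=cv2.resize(im[155:255,320:400,::-1],None,fx=6,fy=6,interpolation=3); cv2.imwrite('pics/t18c.png',a)
d=o['eef_pos'][:2]-[.5215,-.1252]; x=-.19+d@EX; z=.043+o['eef_pos'][2]-.0778; print('theta',np.arctan2(z,-x)-np.arctan2(.043,.19),'r',np.hypot(x,z))
# lid front edge by edges: for columns, vertical profile
g=cv2.imread('pics/s18.png').astype(float).mean(2); C=cam('side')
E
```

```text
clock: 27.9
eef_pos: [0.5263, -0.1796, 0.1786]
tool_rot: [-0.044, 0.999, 0.002, 0.001]
ft_force: [1.6, 9.4, -0.7]
grip_width: 0.0094
theta 0.593058297410749 r 0.1974974296682184
```

View pics/z6.png

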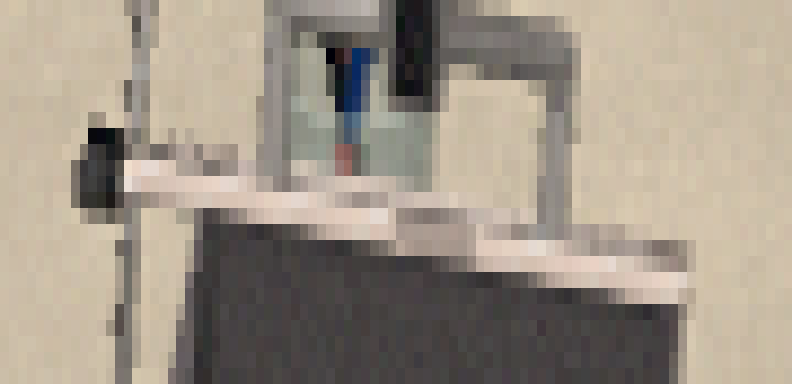

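View pics/t18c.png

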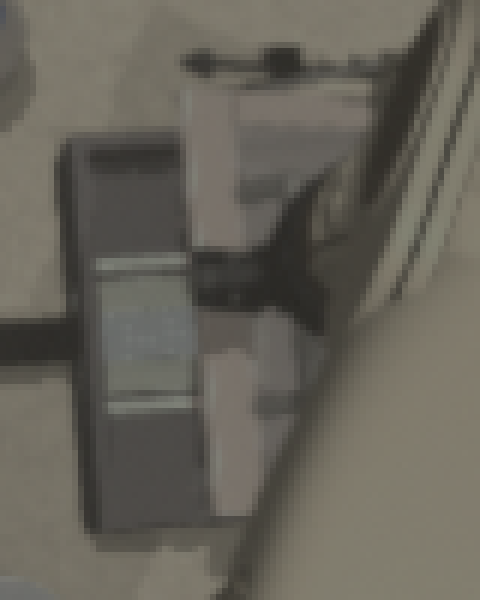

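```bash
python3 -m inch '[[0,0,0,0,1],[0,0,0,0,1],[0,0,0,0,1],[0,0,0,0,1]]';python3 - <<'E'
from ch import *
im=bot.camera('side'); cv2.imwrite('pics/s19.png',im[:,:,::-1]); b=cv2.imread('pics/s18.png').astype(int); print('change lid area',np.abs(im[132:156,255:345,::-1].astype(int)-b[132:156,255:345]).mean())
W=np.array([560,420])
for n in ('top','side'):
    bot.camera(n); C=cam(n)
    for t,z in (('bottle',0),('dish',0),('pen_cup',0),('paddle',.035),('index_tip',.2)):
        for r in bot.spot_point(n,t)[:1]: print(n,t,round(r['score'],2),(np.array(r['point'])*W).round(1),onz(C,np.array(r['point'])*W,z)[0].round(3))
E
```

```text
clock: 28.5
eef_pos: [0.5264, -0.1796, 0.1786]
tool_rot: [-0.044, 0.999, 0.002, 0.001]
ft_force: [1.5, 8.9, -2.0]
grip_width: 0.0096
change lid area 1.4694444444444446
top bottle 0.73 [311.8 164.8] [ 0.668 -0.032  0.   ]
top dish 0.95 [322.1 262.7] [ 0.355 -0.07   0.   ]
top paddle 0.75 [182.5 278.7] [0.296 0.365 0.035]
top index_tip 0.61 [354.1 165.9] [ 0.63  -0.139  0.2  ]
side bottle 0.65 [247.4 208.1] [ 0.664 -0.034  0.   ]
side dish 0.88 [343.6 221.1] [ 0.347 -0.062  0.   ]
side pen_cup 0.42 [294.7 152.7] [ 0.584 -0.38  -0.   ]
side paddle 0.75 [294.6 201.5] [ 0.514 -0.071  0.035]
side index_tip 0.39 [267.9 143.8] [ 0.622 -0.132  0.2  ]
```

View pics/s19.png

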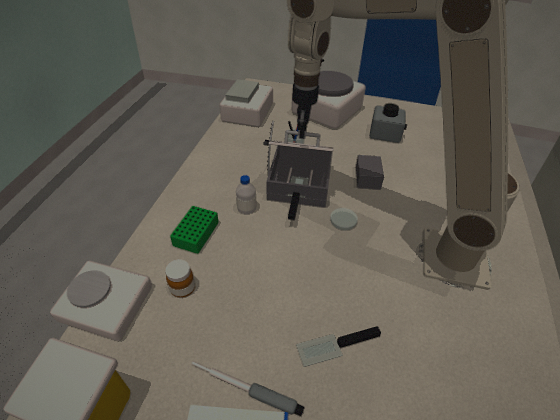

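```bash
python3 -c "
from workcell import bot
print(bot.job_done())"
```

```text
the job is handed in; nothing more can be done
None
```

I handed the job in at about 28.6 s with the paddle in the slot and the arm still holding the lid by its bar.

**Paddle:** I took the right-hand of the two look-alikes and pushed it in until the shoulder met the front. The contact force was about 6 to 8 N. After I let go, it stayed straight and flush in the wrist and side pictures.

**Lid:** I gripped the bar and lifted the lid along its arc. The pointer measured about 0.59 rad. The lid read 0.593 from the arm's own position, and 0.583 and 0.591 at the two ends of its front edge in the side picture. It did not move while I held it for 0.5 s.

**What disagreed or failed:**
- **First grasp:** it closed on air above the handle and disturbed nothing. The fingertips sit about 35 mm behind the reported tool point, so I regrasped lower.
- **Arc radius:** it came out about 2.6 mm larger than nominal, with a steady sideways pull of about 9 N.
- **Lid-corner detector:** in the side picture, before the last correction, it put the lid at 0.52. I set that aside in favour of the edge measurements.

**Bystanders:** the pointer, bottle and dish looked unmoved in the last checks, and the second paddle, rack, jar and tip box looked in place in the final side picture. I did not measure the beaker of pens against its starting position, but the arm never touched it that I could see.

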